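Fit a snap ring on a spindle with spreading pliers

ROBOT

A 6-joint arm with a two-finger parallel gripper is mounted at the origin on the work surface. World frame = base frame: x ahead of the robot, y to its left, z up, the work surface at z = 0. Lengths are in mm, angles in degrees, forces in N, time in s.
With the tool pointing down it reaches from about 250 to 775 mm from the base axis. Payload 4 kg.
Tool frame: the origin (TCP) lies on the mounting face of the last link; the fingertips stand 173 mm ahead of it and the grasp point (between the pads) lies 155 mm ahead of it; z points along the fingers, y is the direction in which the jaws open and shut (so a half turn about z gives the same grasp; the last joint's range is limited). The gripper opens to 85 mm and grips with 20 to 120 N. Pads are 22 mm wide; open, the fingers measure 114 mm over their backs; the gripper's body (76 mm by 85 mm) begins 54 mm behind the grasp point. The pads swing forward as they close: fully open they stand 13 mm farther back than shut.
Start: joints at [67.374, 4.996, 78.535, -0, 96.463, -5.907], TCP at [158.225, 526.75, 404.741] pointing down, gripper open.
Joint ranges: [-177.83, 177.83], [-43.37, 116.18], [15.69, 146.23], [-61.86, 241.86], [9.47, 152.12], [-147.06, 147.06]. Speed limits (degrees/s): [159.86, 159.86, 180, 180, 180, 180].

INTERFACE

Orientations are given as a 3x3 rotation matrix whose columns are the frame's x, y, z axes.
In Python, from rig import * gives the robot as it stands.
- The arm moves only by the tool send_rows, never from a script. Its argument "motion" is a list that holds one entry, the list of rows, each a list of 5 numbers: the opening, from -1 (shut) to 1 (fully open), then the shift along the tool's x, y, z in m, then the turn about the tool's z in degrees. A call has 1 to 12 rows; each row shifts and turns the commanded pose from where the row before left it, along the tool's axes as they then stand; what a row does not reach is not made up. A row lasts 1/10 s, in which the tool goes at most 50 mm and 8.59 degrees, less where a joint would pass 70% of its speed; a pose out of reach is approached as far as the arm can. A call with a gripper value outside its range is refused whole. The fingers move at their own pace and stop on an object; "grip_force" is the grip in N (left out, the last holds). Time passes only in rows, so rows that do not move let the fingers close. It gives the time, the measured TCP pose, the force and the opening at its end, in the units of the state.
- state(): the state, without advancing time (a new reading comes with each control period).
- camera(name): name is "side" or "top" or "wrist"; returns a dict with "color" (420x560x3 uint8, blue, green, red), "intrinsics" (3x3 intrinsics, pixels), "world_to_cam" (4x4, takes a point from world to camera coordinates). Camera axes: x right, y up, looking along -z (the intrinsics and any distortion apply to the point x, -y, -z); pixel columns grow to the right and rows downward; lengths in mm; the calibration is good to about 2 mm. A picture is of the moment at which its call begins. There is no depth.
- sign_off(): hands the job in, once; it reports no verdict.
The state is a dict: "time": time; "qpos": joint angles; "qd": joint speeds; "effort": joint torques, N m; "tcp_pos": TCP position; "orientation": TCP orientation; "wrist_force": force on the tool from outside, world axes, zero at the start; "torque": the same for the moment, N m; "width": opening from 0.0 (shut) to 1.0 (fully open).
Only numpy, scipy, OpenCV 4.12 (cv2) and the standard library are available. Lean on these libraries where they do the work, as an engineer would, in place of code of your own. Each camera call takes 0.05 s, during which the arm holds its last target.

TASK

Fit the loose retaining ring on the spindle that stands upright in the vise: take the spreading pliers from their wooden block, put their jaw tips in the ring's gap, spread it just enough to pass over the spindle, slide it down until it rests on the bearing and let it close fully into the groove. Handle the ring only with the pliers, press gently on the bearing and do not overstretch the ring. Then put the pliers back upright in the slot of their block, and leave the bottle, cup and chuck alone.

Things in the scene. Friction and masses are not known exactly. Their poses are not given: they have to be found in the camera images.
- pliers_grip (a point): Spreading pliers, 165 mm long, 190 g, standing jaws down in the block. Point midway between the two red handles at the height to squeeze: 72 mm above the pivot, 145 mm above the jaw tips, 20 mm below the handle ends. z up, y across the handles (squeeze along y). Here they are 62 mm apart over their outsides at rest, 16 mm wide along x, leaning 0.2 rad outward
- pliers_tip (a point): Point between the jaw tips' lower ends, 73 mm below the pivot. Tips: serrated, 6 mm thick (x), 10 mm wide together (y) when closed, 2.5 mm high; above them each jaw steps out 6 mm: this shoulder sits on the ring's lugs. Squeezing the handles opens the jaws, each side by 73/72 of its handle's travel. A spring (7 N at each handle at rest, 26 N with the ring spread) opens the handles again
- block: Wooden tool block, 110 mm (x) by 90 mm (y), 72 mm high; origin under its centre, z up. Three short taps stand along its -x edge
- slot (a point): Centre of the mouth of the block's through slot, 13 mm along x by 34 mm along y, 72 mm above the bench, for the pliers' jaws (6 by 22 mm). The pliers' pivot boss (20 by 42 mm, underside 10 mm below the pivot) rests on the block's top, the pliers' y along the slot's y; the pliers' handle point is then 82 mm above this one
- ring_mid (a point): Open steel retaining ring, plain lugs without holes, 4 mm thick, 5 mm wide radially, inner radius 28.2 mm when free, about 38 g, lying flat on a blue mat 4 mm thick. Point: centre of its circle at half thickness, fixed to the ring's back; x points to the middle of the gap, z up
- ring_gap (a point): Middle of the ring's gap, 35 mm along x from the ring's centre: the place for the jaw tips. Axes as the ring's (x outward, y across the gap from lug to lug). The lugs reach from 29 to 38 mm out from the ring's centre; their facing ends are 20 mm apart at the outer end, 25 mm at the inner, and become parallel at spread 0.13
- ring_spread (a joint): Spread of the ring, rad: 0 free, about 0.01 closed in the groove. 0.13 (lug ends 49 mm apart, about 16 N at each jaw) is right for passing over the spindle: there is then nearly 2 mm of room all round if the spindle's axis lies 4 mm from the ring's centre point towards the gap. Above 0.175 (lug ends 58 mm apart) the ring is overstretched
- vise: Machine vise, 110 mm wide, bolted down; origin on the axis of the upright spindle at bench level, z up, x along the vise screw, crank at +x. Jaw tops 75 mm above the bench
- spindle_axis (a point): Point on the spindle's axis, 92 mm above the bench. Spindle: 60 mm diameter, chamfer 2.5 mm, with a 95 mm ball bearing. The bearing's upper face is 0 to 18 mm above this point: its clamped height is not measured and must be felt or seen (5 N is press enough; 18 N harms the bearing). Groove: 57 mm diameter, from the bearing's face to 6 mm above it. The spindle ends 24 mm above the face
- bottle: Clear bottle with red label, 68 mm diameter, 190 mm high; origin under its centre. Leave alone
- cup: White cup, 52 mm diameter, 55 mm high; origin under its centre. Leave alone
- chuck: Dark steel drill chuck, 48 mm diameter, 64 mm high, standing; origin under its centre. Leave alone
Not all that is in view belongs to the job. Of the things like the block, leave any that is red; of the rest the smaller one is meant.

How it is judged (in metres and radians):
On the way, in this order (a step that is already met when the one before it is completed fails the run):
1. the ring is held spread in the pliers, lifted clear of the mat (value of joint ring_spread above 0.08 rad and height (world z) of ring_mid above 0.03 m and contact force between pliers and ring above 1 N), for 0.2 s.
2. the ring is closed in the spindle's groove, against the bearing, level and centred (horizontal distance between ring_mid and vise below 0.004 m and z of ring_mid in the frame of vise between 0.091 and 0.1158 m and value of joint ring_spread below 0.05 rad and angle between ring_mid's own z axis and vertical below 0.09 rad), for 0.3 s.
At the end, for the whole second after the job is handed in: The ring sits in the groove: centre within 4 mm of the spindle axis, at groove height, level within 0.09 rad, spread under 0.05 rad. The pliers stand in the block's slot: handle point 146-160 mm above the bench, within 15 mm of the block's centre line, upright within 0.1 rad. All at rest (all of step 2 and horizontal distance between pliers_grip and block below 0.015 m and z of pliers_grip in the frame of block between 0.146 and 0.16 m and angle between pliers_grip's own z axis and vertical below 0.1 rad and linear speed of each of pliers, ring below 0.02 m/s); the robot touches nothing.
It fails at once if the ring is spread beyond 0.175 rad (overstretched) (value of joint ring_spread above 0.175 rad).
It fails at once if the spread ring is pressed on the spindle or bearing with more than 18 N (value of joint ring_spread above 0.06 rad and contact force between ring and vise above 18 N).
It fails at once if the pliers press on the spindle, bearing or vise with more than 18 N (contact force between pliers and vise above 18 N).
It fails at once if the gripper touches the ring (contact force between the fingers and ring above 0.5 N).
It fails at once if the bottle, cup or chuck is moved by more than 20 mm or tipped (distance of any of bottle, cup, chuck from where it was at the start of the episode above 0.02 m or angle between any of bottle, cup, chuck's own z axis and vertical above 0.3 rad).
It also fails if it takes over 72 s, if anything falls off the work surface, if the arm or the gripper's body presses on something with over 40 N, if the wrist force passes 120 N, or if a joint passes its speed limit or range.

## Working session

There is one attempt and no reset: what is moved stays moved. The work goes in short steps, Python scripts to look and compute and a tool call to move; the robot and the scene stay as the last step left them, time stands still between calls to the robot, and variables do not carry over. Pictures are saved under pics/ and viewed, and the job is handed in when it is done.

Besides the shell and the picture viewer there is one more tool, called in YAML: its name, and indented under it one key for each argument. send_rows: Moves the arm, as the interface text tells. Its arguments: {"type":"object","properties":{"motion":{"type":"array","items":{"type":"array","items":{"type":"array","items":{"type":"number"}}}},"grip_force":{"type":"number"}},"required":["motion"]}

```bash
ls; mkdir -p pics
cat > h.py <<'E'
from rig import *
import numpy as np, cv2
def snap(n,f):
    c=camera(n); cv2.imwrite('pics/'+f+'.png',c['color']); np.savez('pics/'+f+'.npz',K=np.array(c['intrinsics']),T=np.array(c['world_to_cam']),im=c['color'])
    return c
E
python3 - <<'E'
from h import *
for n in ['side','top','wrist']:
    c=snap(n,n+'0'); print(n,[k for k in c],c['intrinsics'],np.round(c['world_to_cam'],3).tolist())
print(state())
E
```

```text
pics
side ['color', 'intrinsics', 'world_to_cam'] [[398.83255224   0.         280.20515767]
 [  0.         398.83255224 206.32957407]
 [  0.           0.           1.        ]] [[-0.968, -0.251, 0.01, 423.273], [0.156, -0.568, 0.808, -193.102], [-0.197, 0.784, 0.589, -818.546], [0.0, 0.0, 0.0, 1.0]]
top ['color', 'intrinsics', 'world_to_cam'] [[379.28923232   0.         281.45170832]
 [  0.         379.28923232 215.61671668]
 [  0.           0.           1.        ]] [[-0.029, -1.0, -0.01, -49.525], [0.995, -0.029, 0.094, -463.295], [-0.094, -0.007, 0.996, -1025.454], [0.0, 0.0, 0.0, 1.0]]
wrist ['color', 'intrinsics', 'world_to_cam'] [[334.13796522   0.         275.87379357]
 [  0.         334.13796522 213.23639438]
 [  0.           0.           1.        ]] [[0.287, 0.958, -0.003, -548.422], [-0.926, 0.277, -0.257, 34.036], [-0.245, 0.077, 0.966, -378.288], [0.0, 0.0, 0.0, 1.0]]
{'time': 0.15, 'qpos': array([ 6.73733021e+01,  5.03380992e+00,  7.86044550e+01, -6.03486396e-04,
        9.64647756e+01, -5.90710619e+00]), 'qd': array([ 0.04058541, -0.07331202, -0.24339077, -0.03878124,  0.03209051,
        0.04521255]), 'effort': array([ 1.46238584e-03, -3.52374494e+01, -3.13681126e+01, -1.31233755e-04,
        8.00227979e-03,  1.21643052e-05]), 'tcp_pos': array([158.20464967, 526.67742935, 403.76904005]), 'orientation': array([[-9.57723781e-01,  2.87688537e-01, -6.82227778e-04],
       [ 2.87689293e-01,  9.57722351e-01, -1.66400025e-03],
       [ 1.74670995e-04, -1.78992224e-03, -9.99998383e-01]]), 'wrist_force': array([0.65498876, 0.17574718, 0.25608285]), 'torque': array([0.04414773, 0.0155246 , 0.00215179]), 'width': 1.00288830052596}
```

View pics/side0.png

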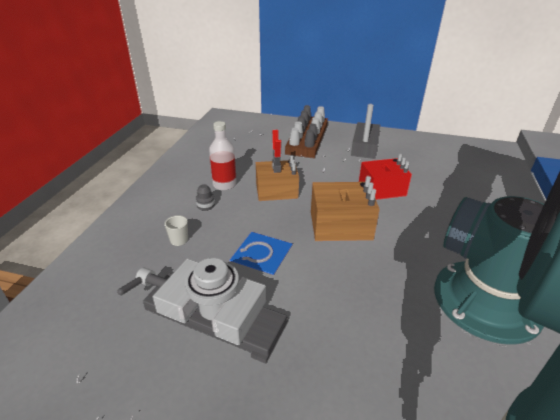

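View pics/top0.png

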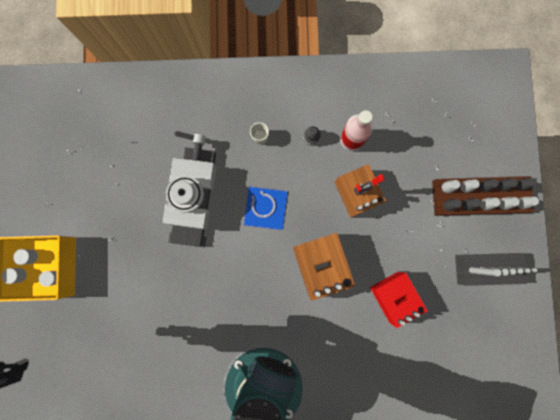

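View pics/wrist0.png

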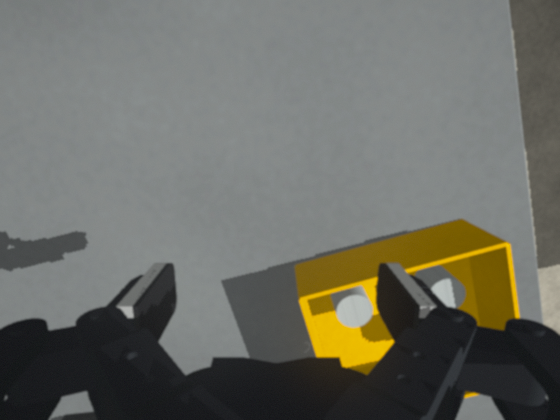

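The side and top views show: pliers (red handles) in the smaller wooden block (top ~365,188; side ~277,160). Ring on blue mat (top 264,205; side 258,252), vise and spindle (top 182,192; side 210,270). Next I'll zoom in.

Run:
```python
from h import *
def crop(f,x0,y0,x1,y1,s,o):
    im=cv2.imread('pics/'+f+'.png')[y0:y1,x0:x1]; cv2.imwrite('pics/'+o+'.png',cv2.resize(im,None,fx=s,fy=s,interpolation=cv2.INTER_CUBIC))
crop('top0',150,150,300,250,5,'t_a'); crop('top0',320,150,400,230,7,'t_b')
crop('side0',140,220,300,360,5,'s_a'); crop('side0',240,110,320,210,6,'s_b')
```

```text
(no output)
```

View pics/t_a.png

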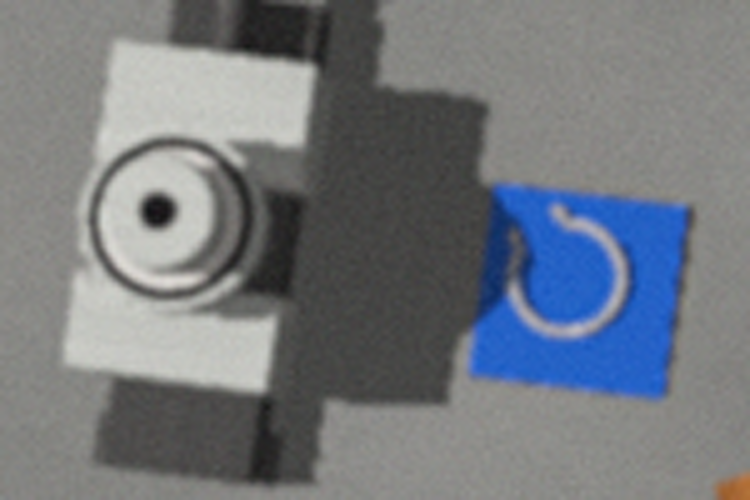

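View pics/t_b.png

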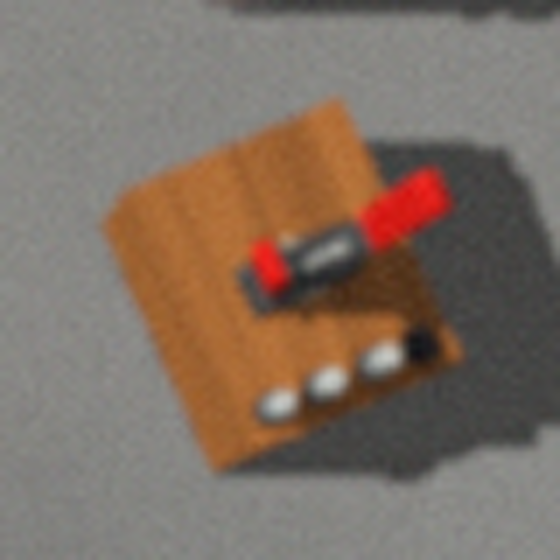

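View pics/s_a.png

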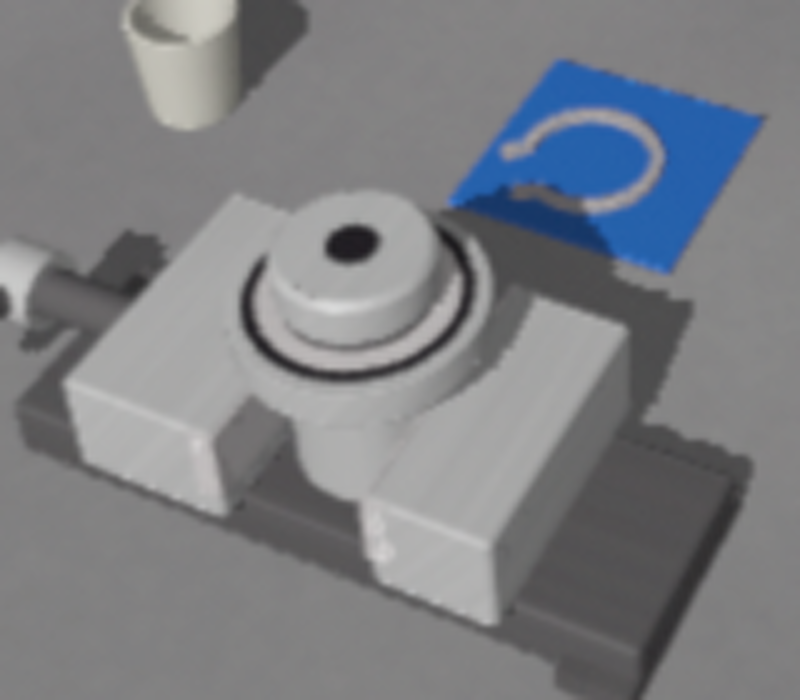

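View pics/s_b.png

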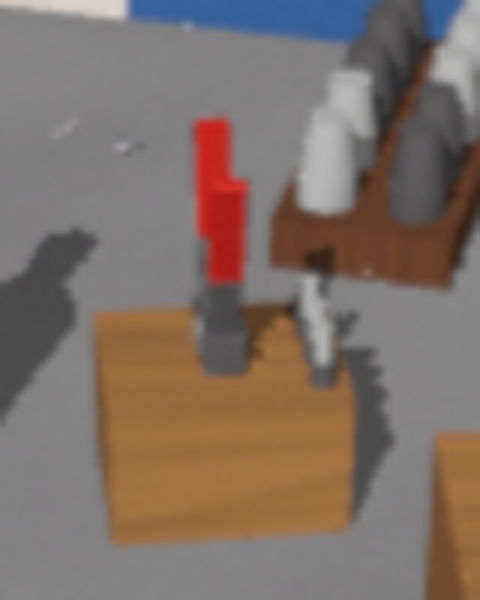

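```bash
cat >> h.py <<'E'
def ray(f,u,v):
    d=np.load('pics/'+f+'.npz'); K,T=d['K'],d['T']
    dc=np.array([(u-K[0,2])/K[0,0],-(v-K[1,2])/K[1,1],-1.]); R=T[:3,:3]; o=-R.T@T[:3,3]
    return o,R.T@dc
def onz(f,u,v,z):
    o,d=ray(f,u,v); return o+d*(z-o[2])/d[2]
def proj(f,p):
    d=np.load('pics/'+f+'.npz'); K,T=d['K'],d['T']; p=np.atleast_2d(p)
    c=p@T[:3,:3].T+T[:3,3]; return np.c_[K[0,0]*c[:,0]/-c[:,2]+K[0,2], K[1,1]*-c[:,1]/-c[:,2]+K[1,2]]
def tri(*obs):
    A=np.zeros((3,3));b=np.zeros(3);L=[]
    for f,u,v in obs:
        o,d=ray(f,u,v); d=d/np.linalg.norm(d); P=np.eye(3)-np.outer(d,d); A+=P;b+=P@o; L.append((P,o))
    x=np.linalg.solve(A,b); return x,[round(float(np.linalg.norm(P@(x-o))),1) for P,o in L]
E
python3 - <<'E'
from h import *
np.set_printoptions(precision=1,suppress=True)
t=lambda x,y,s,a,b:('top0',a+(x+.5)/s-.5,b+(y+.5)/s-.5)
for p in [(105,222),(340,100),(462,355),(218,470)]:
    print('blk',onz(*t(*p,7,320,150),72))
for n,p in {'handle+':(270,265),'handle-':(420,200),'bossmid':(325,255)}.items():
    print(n,onz(*t(*p,7,320,150),150))
S=lambda x,y,s,a,b:('side0',a+(x+.5)/s-.5,b+(y+.5)/s-.5)
print('spindle top hole',tri(t(158,210,5,150,150),S(352,243,5,140,220)))
print('bearing top', [onz(*t(170,217,5,150,150),z) for z in (92,101,110)],[onz(*S(360,305,5,140,220),z) for z in (92,101,110)])
print('ringlugA',tri(t(560,212,5,150,150),S(513,152,5,140,220)))
print('ringlugB',tri(t(515,235,5,150,150),S(520,195,5,140,220)))
print('ring far',tri(t(590,325,5,150,150),S(640,190,5,140,220)))
print('handle top', tri(t(435,180,7,320,150),S(212,122,6,240,110)),tri(t(268,255,7,320,150),S(228,182,6,240,110)))
for c in [(490,183),(692,205),(667,398),(470,375)]: print('mat',onz(*t(*c,5,150,150),4))
E
```

```text
blk [ 543.9 -206.4   72. ]
blk [ 588.1 -297.3   72. ]
blk [ 489.3 -338.1   72. ]
blk [ 448.7 -244.7   72. ]
handle+ [ 512.9 -252.3  150. ]
handle- [ 534.2 -305.5  150. ]
bossmid [ 515.8 -271.5  150. ]
spindle top hole (array([518.2, 183.3, 134.2]), [0.1, 0.1])
bearing top [array([521.4, 188.7,  92. ]), array([520. , 186.3, 101. ]), array([518.5, 183.9, 110. ])] [array([523.1, 173.8,  92. ]), array([519.1, 181.5, 101. ]), array([515. , 189.2, 110. ])]
ringlugA (array([531.3,  -8.8,   4.9]), [0.5, 0.5])
ringlugB (array([519.2,  16.9,   4.2]), [0.4, 0.4])
ring far (array([471.5, -22.7, -17.6]), [2.1, 2.1])
handle top (array([ 534.6, -305.2,  173.3]), [1.9, 1.9]) (array([ 511.1, -247. ,  175.1]), [1.1, 1.1])
mat [549.7  30.5   4. ]
mat [533.7 -83.3   4. ]
mat [425.  -66.1   4. ]
mat [441.2  44.    4. ]
```

```bash
cat >> h.py <<'E'
np.set_printoptions(precision=2,suppress=True)
def goto(tgt,yaw=None):
    """print tool-axis shift (m) from measured pose to tgt TCP, and the turn to bring tool y to yaw"""
    s=state(); R=s['orientation']; d=R.T@(np.array(tgt)-s['tcp_pos'])/1000
    print('shift',np.round(d,4),'y yaw',np.degrees(np.arctan2(R[1,1],R[0,1])))
    if yaw is not None:
        dd=(yaw-np.degrees(np.arctan2(R[1,1],R[0,1]))+180)%360-180; print('turn',-dd)
E
python3 - <<'E'
from h import *
d=np.load('pics/wrist0.npz');T=d['T'];R=T[:3,:3];o=-R.T@T[:3,3];s=state()
print('cam in tool',s['orientation'].T@(o-s['tcp_pos']),'dir',s['orientation'].T@(-R[2]))
print(np.round(s['orientation'].T@R.T,3))
goto([520,-275,404],-68)
t=lambda x,y:onz('top0',x,y,0)
print('bottle base',onz('top0',350,146,0),'side',onz('side0',222,186,0))
# ring center
print(onz('top0',150+568/5,150+275/5,6))
E
```

```text
cam in tool [64.62 -0.32 31.16] dir [-0.26 -0.    0.97]
[[ 0.    0.97  0.26]
 [ 1.   -0.    0.  ]
 [ 0.    0.26 -0.97]]
shift [-0.58 -0.66  0.  ] y yaw 73.28034985623606
turn 141.28034985623606
bottle base [ 657.92 -264.59    0.  ] side [ 677.89 -257.59    0.  ]
[494.56 -13.55   6.  ]
```

send_rows:
  motion:
    - [[1,-0.032,-0.037,0,0],[1,-0.032,-0.037,0,0],[1,-0.032,-0.037,0,0],[1,-0.032,-0.037,0,0],[1,-0.032,-0.037,0,0],[1,-0.032,-0.037,0,0],[1,-0.032,-0.037,0,0],[1,-0.032,-0.037,0,0],[1,-0.032,-0.037,0,0],[1,-0.032,-0.037,0,0],[1,-0.032,-0.037,0,0],[1,-0.032,-0.037,0,0]]
  grip_force: 40

```text
time: 1.35
tcp_pos: [398.4, -11.0, 404.7]
orientation: [[-0.958, 0.288, 0.001], [0.288, 0.958, 0.0], [-0.001, 0.0, -1.0]]
wrist_force: [0.3, 1.0, -0.0]
width: 1.001
```

send_rows:
  motion:
    - [[1,-0.032,-0.037,0,0],[1,-0.032,-0.037,0,0],[1,-0.032,-0.037,0,0],[1,-0.032,-0.037,0,0],[1,-0.032,-0.037,0,0],[1,-0.032,-0.037,0,0],[1,0,0,0,8.5],[1,0,0,0,8.5],[1,0,0,0,8.5],[1,0,0,0,8.5],[1,0,0,0,8.5],[1,0,0,0,8.5]]

```text
time: 2.55
tcp_pos: [518.3, -276.8, 404.0]
orientation: [[-0.373, 0.928, -0.001], [0.928, 0.373, 0.001], [0.001, -0.001, -1.0]]
wrist_force: [0.1, 0.9, -0.2]
width: 1.001
```

send_rows:
  motion:
    - [[1,0,0,0,8.5],[1,0,0,0,8.5],[1,0,0,0,8.5],[1,0,0,0,8.5],[1,0,0,0,8.5],[1,0,0,0,8.5],[1,0,0,0,8.5],[1,0,0,0,8.5],[1,0,0,0,8.5],[1,0,0,0,8.5],[1,0,0,0,5],[1,0,0,0,0]]

```text
time: 3.75
tcp_pos: [518.3, -276.8, 404.1]
orientation: [[0.925, 0.379, -0.001], [0.379, -0.925, 0.001], [-0.0, -0.001, -1.0]]
wrist_force: [-0.1, -0.1, -0.0]
width: 1.0
```

Run:
```python
from h import *
snap('wrist','w1'); s=state(); print(s['time'],s['tcp_pos'],s['qpos']); goto([520,-275,404],-68)
```

```text
3.8 [ 518.28 -276.76  404.22] [-33.63   9.83  73.21   0.01  97.01  33.98]
shift [ 0. -0.  0.] y yaw -67.61138436756158
turn 0.388615632438416
```

View pics/w1.png

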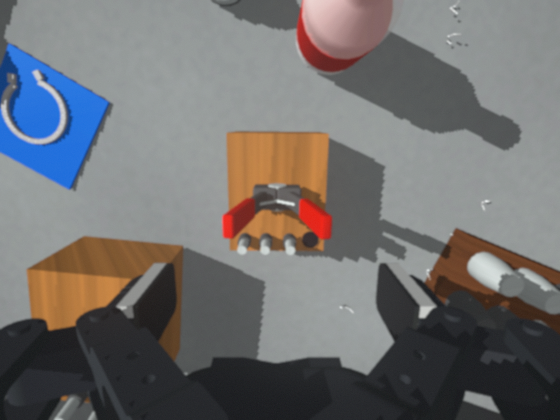

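```bash
sed -i 's#/1000$##; s/shift.,np.round(d,4)/shift mm",np.round(d,1)/; s/.shift mm"/"shift mm"/' h.py
python3 - <<'E'
from h import *
im=cv2.imread('pics/w1.png')[120:260,205:350]; cv2.imwrite('pics/w1c.png',cv2.resize(im,None,fx=4,fy=4,interpolation=cv2.INTER_CUBIC))
E
tail -9 h.py
```

```text
o,d=ray(f,u,v); d=d/np.linalg.norm(d); P=np.eye(3)-np.outer(d,d); A+=P;b+=P@o; L.append((P,o))
    x=np.linalg.solve(A,b); return x,[round(float(np.linalg.norm(P@(x-o))),1) for P,o in L]
np.set_printoptions(precision=2,suppress=True)
def goto(tgt,yaw=None):
    """print tool-axis shift (m) from measured pose to tgt TCP, and the turn to bring tool y to yaw"""
    s=state(); R=s['orientation']; d=R.T@(np.array(tgt)-s['tcp_pos'])
    print("shift mm",np.round(d,1),'y yaw',np.degrees(np.arctan2(R[1,1],R[0,1])))
    if yaw is not None:
        dd=(yaw-np.degrees(np.arctan2(R[1,1],R[0,1]))+180)%360-180; print('turn',-dd)
```

View pics/w1c.png

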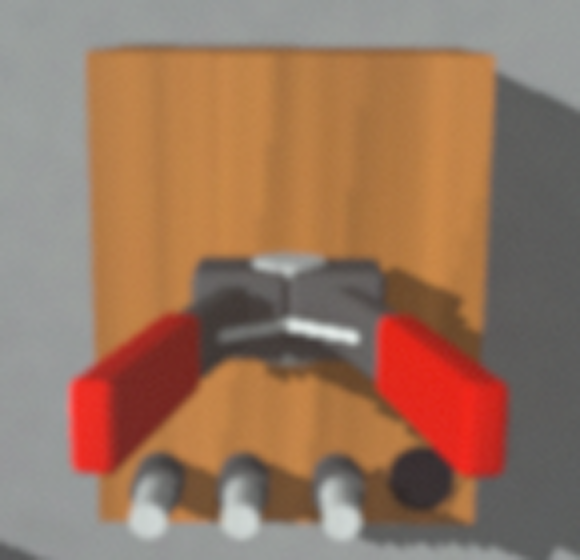

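Run:
```python
from h import *
w=lambda x,y:('w1',205+(x+.5)/4-.5,120+(y+.5)/4-.5)
t=lambda x,y:('top0',320+(x+.5)/7-.5,150+(y+.5)/7-.5)
S=lambda x,y:('side0',240+(x+.5)/6-.5,110+(y+.5)/6-.5)
C=[onz(*w(*p),72)[:2] for p in [(90,60),(495,60),(478,522),(102,522)]]
print('block',C,np.mean(C,0))
print('sides',[np.linalg.norm(C[i]-C[i-1]) for i in range(4)])
L,R=w(92,425),w(488,427)
print('L',tri(L,S(228,182)),tri(L,t(268,255)),'R',tri(R,S(212,122)),tri(R,t(435,185)))
l,r=onz(*L,174),onz(*R,174); print(l,r,(l+r)/2,np.linalg.norm(l-r),np.degrees(np.arctan2(*(r-l)[1::-1])))
b=[onz(*w(*p),82) for p in [(195,310),(383,310)]];print('boss',b,np.mean(b,0))
# z from handle end separation: 70
```

```text
block [array([ 553.74, -216.36]), array([ 587.5 , -298.55]), array([ 487.59, -339.93]), array([ 453.24, -256.34])] [ 520.52 -277.8 ]
sides [np.float64(108.16103918522403), np.float64(88.85363524581113), np.float64(108.1414854068882), np.float64(90.37556322023212)]
L (array([ 510.3 , -248.06,  174.43]), [0.1, 0.1]) (array([ 511.6 , -247.27,  176.74]), [0.9, 0.9]) R (array([ 532.96, -305.61,  172.86]), [0.2, 0.2]) (array([ 534.12, -304.14,  176.93]), [0.3, 0.3])
[ 510.28 -248.    174.  ] [ 533.44 -305.2   174.  ] [ 521.86 -276.6   174.  ] 61.713342471503765 -67.96221996062705
boss [array([ 512.53, -257.88,   82.  ]), array([ 528.44, -296.59,   82.  ])] [ 520.49 -277.24   82.  ]
```

Run:
```python
from h import *
goto([521.2,-277.2,306],-68)
```

```text
shift mm [ 2.6  1.6 98.2] y yaw -67.61138436756158
turn 0.388615632438416
```

send_rows:
  motion:
    - [[1,0.0025,0.0015,0,0.4],[1,0,0,0.025,0],[1,0,0,0.025,0],[1,0,0,0.025,0],[1,0,0,0.013,0],[1,0,0,0.01,0],[1,0,0,0,0]]

```text
time: 4.5
tcp_pos: [521.1, -277.1, 305.4]
orientation: [[0.928, 0.373, -0.002], [0.373, -0.928, 0.001], [-0.001, -0.002, -1.0]]
wrist_force: [-0.5, -0.7, -0.4]
width: 1.004
```

Run:
```python
from h import *
snap('wrist','w2'); s=state(); print(s['tcp_pos'],s['wrist_force'],s['width'])
```

```text
[ 521.3  -277.28  306.73] [0.4  0.52 0.76] 0.9978399281487855
```

View pics/w2.png

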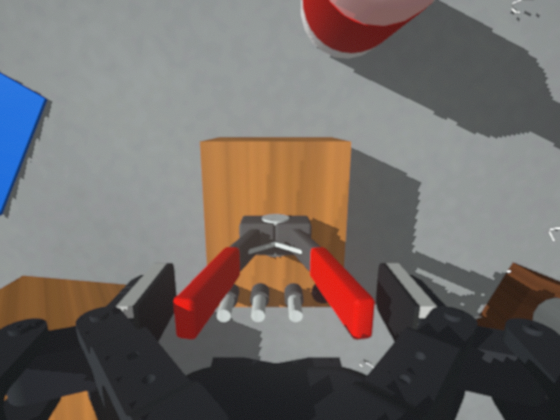

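The pads straddle the handles (handles 177–370 px, pads 175/378 px at this depth), and the pivot sits centred at 276. Closing stepwise.

send_rows:
  motion:
    - [[0.5,0,0,0,0],[0.5,0,0,0,0],[0.5,0,0,0,0],[0.5,0,0,0,0],[0.5,0,0,0,0]]

```text
time: 5.05
tcp_pos: [521.6, -277.3, 309.6]
orientation: [[0.928, 0.373, 0.004], [0.373, -0.928, -0.002], [0.003, 0.003, -1.0]]
wrist_force: [-0.8, 1.4, 5.7]
width: 0.751
```

send_rows:
  motion:
    - [[0.36,0,0,0,0],[0.36,0,0,0,0],[0.36,0,0,0,0],[0.36,0,0,0,0],[0.36,0,0,0,0]]

```text
time: 5.55
tcp_pos: [521.8, -277.6, 310.8]
orientation: [[0.928, 0.373, 0.006], [0.373, -0.928, -0.004], [0.004, 0.006, -1.0]]
wrist_force: [-0.7, 1.0, 8.9]
width: 0.678
```

Run:
```python
from h import *
snap('wrist','w3'); s=state(); print(s['tcp_pos'],s['wrist_force'],s['width']*85)
```

```text
[ 521.81 -277.56  310.82] [-0.08  1.47  8.2 ] 57.802164619646895
```

View pics/w3.png

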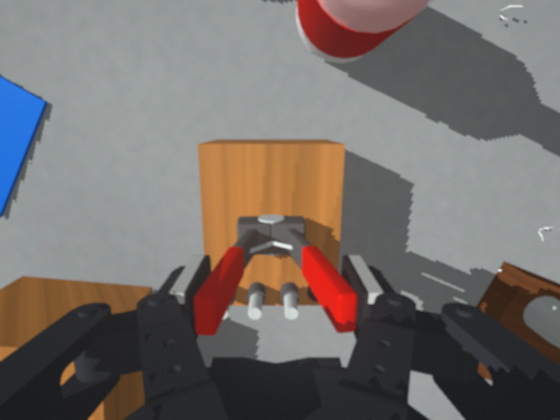

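send_rows:
  motion:
    - [[0.36,0,0,-0.005,0],[0.36,0,0,-0.01,0],[0.36,0,0,-0.015,0],[0.36,0,0,-0.02,0],[0.36,0,0,-0.025,0],[0.36,0,0,-0.025,0],[0.36,0,0,-0.015,0],[0.36,0,0,-0.005,0],[0.36,0,0,0,0],[0.36,0,0,0,0]]

```text
time: 6.6
tcp_pos: [521.1, -277.2, 425.1]
orientation: [[0.928, 0.373, -0.002], [0.373, -0.928, 0.002], [-0.001, -0.002, -1.0]]
wrist_force: [1.1, 0.0, -2.7]
width: 0.683
```

Run:
```python
from h import *
snap('wrist','w4');snap('side','s4'); s=state(); print(s['tcp_pos'],s['wrist_force'],s['width']*85)
a=cv2.imread('pics/w4.png');b=cv2.imread('pics/s4.png')[80:280,180:400];b=cv2.resize(b,None,fx=2,fy=2)
o=np.zeros((420,800,3),np.uint8);o[:315,:420]=cv2.resize(a,(420,315));o[:380,420:800]=b[:380,:380];cv2.imwrite('pics/c4.png',o)
```

```text
[ 521.12 -277.17  424.7 ] [-0.58 -0.32 -1.95] 57.76348442732646
```

View pics/c4.png

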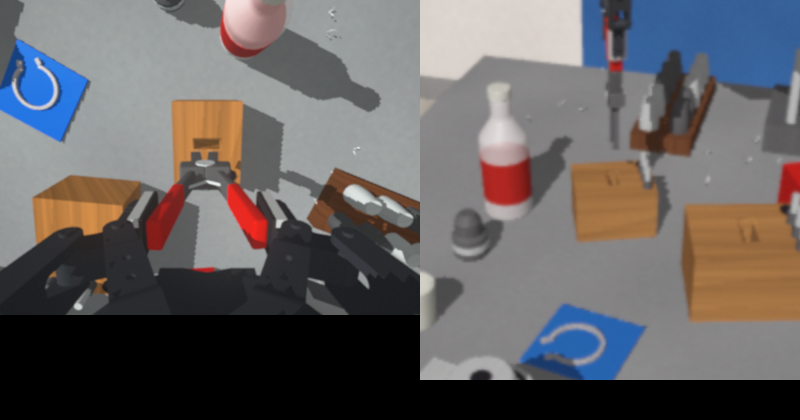

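Run:
```python
from h import *
goto([558,20,424],-62)
```

```text
shift mm [ 145.  -262.     1.2] y yaw -68.11555797074577
turn -6.115557970745783
```

send_rows:
  motion:
    - [[0.36,0.008,-0.014,0,0],[0.36,0.0145,-0.0262,0,0],[0.36,0.0145,-0.0262,0,0],[0.36,0.0145,-0.0262,0,0],[0.36,0.0145,-0.0262,0,0],[0.36,0.0145,-0.0262,0,0],[0.36,0.0145,-0.0262,0,0],[0.36,0.0145,-0.0262,0,0],[0.36,0.0145,-0.0262,0,0],[0.36,0.0145,-0.0262,0,0],[0.36,0.0065,-0.0122,0,-6],[0.36,0,0,0,0]]

```text
time: 7.9
tcp_pos: [557.7, 22.8, 426.2]
orientation: [[0.882, 0.471, -0.001], [0.471, -0.882, 0.001], [-0.001, -0.002, -1.0]]
wrist_force: [-0.3, -0.0, -3.5]
width: 0.685
```

send_rows:
  motion:
    - [[0.36,0,0,0,0],[0.36,0,0,0,0]]

```text
time: 8.1
tcp_pos: [557.9, 19.4, 426.5]
orientation: [[0.885, 0.466, -0.0], [0.466, -0.885, -0.0], [-0.001, 0.0, -1.0]]
wrist_force: [0.2, 0.3, -2.7]
width: 0.681
```

Run:
```python
from h import *
snap('wrist','w5'); s=state(); print(s['tcp_pos'],s['wrist_force'],s['width']*85,s['qpos'])
```

```text
[557.94  19.19 426.57] [ 0.05 -0.3  -2.71] 57.59164071823011 [-3.85  5.89 75.11 -0.01 99.02 58.4 ]
```

View pics/w5.png

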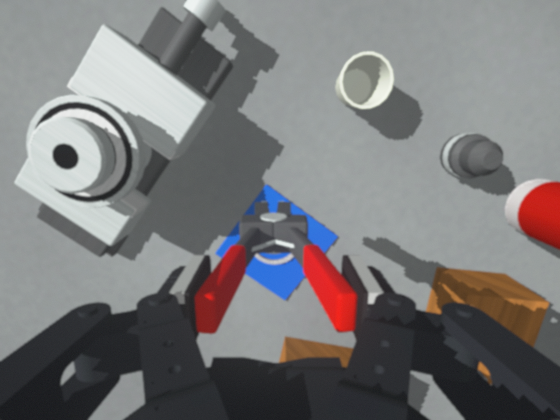

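send_rows:
  motion:
    - [[0.36,0,0.02,0.012,0],[0.36,0,0.03,0.018,0],[0.36,0,0.02,0.015,0],[0.36,0,0.01,0.005,0],[0.36,0,0,0,0],[0.36,0,0,0,0],[0.36,0,0,0,0]]

```text
time: 8.85
tcp_pos: [595.4, -50.0, 378.1]
orientation: [[0.884, 0.468, 0.002], [0.468, -0.884, 0.0], [0.002, 0.001, -1.0]]
wrist_force: [0.7, 0.4, -2.4]
width: 0.682
```

Run:
```python
from h import *
snap('wrist','w6'); s=state(); print(s['tcp_pos'],s['wrist_force'],s['width']*85)
a=cv2.imread('pics/w6.png')
cv2.imwrite('pics/w6s.png',a)
```

```text
[595.36 -49.94 378.11] [ 0.19  0.35 -2.56] 57.882351206660665
```

View pics/w6.png

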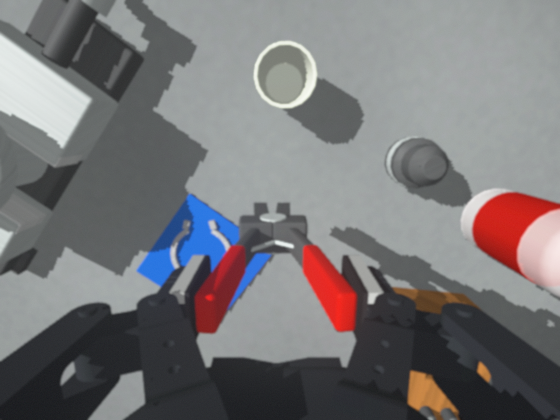

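Run:
```python
from h import *
im=cv2.imread('pics/w6.png')[190:300,130:290]; cv2.imwrite('pics/w6c.png',cv2.resize(im,None,fx=5,fy=5,interpolation=cv2.INTER_CUBIC))
im=cv2.imread('pics/w1.png')[30:200,0:120]; cv2.imwrite('pics/w1r.png',cv2.resize(im,None,fx=3.5,fy=3.5,interpolation=cv2.INTER_CUBIC))
```

```text
(no output)
```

View pics/w6c.png

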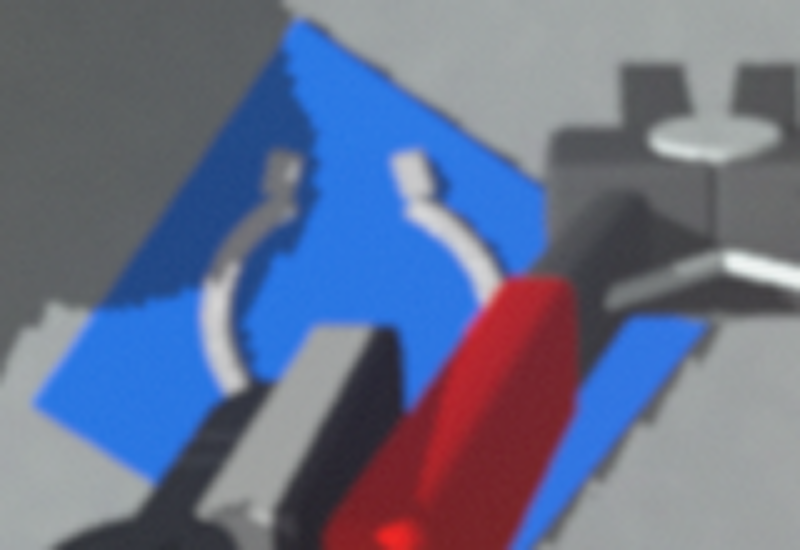

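View pics/w1r.png

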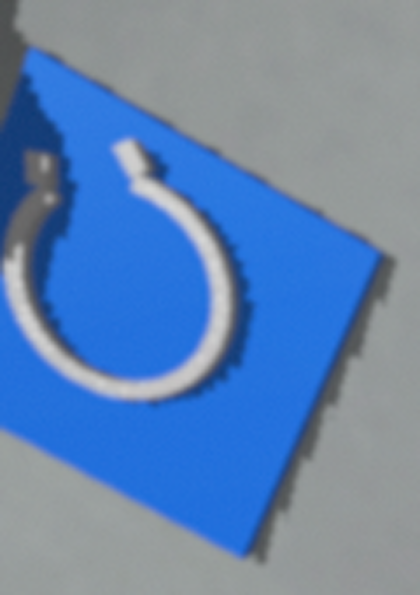

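Run:
```python
from h import *
w=lambda x,y:('w6',130+(x+.5)/5-.5,190+(y+.5)/5-.5)
v=lambda x,y:('w1',(x+.5)/3.5-.5,30+(y+.5)/3.5-.5)
P=[onz(*w(*p),8) for p in [(302,155),(298,200),(392,157),(410,203)]]
P=np.array(P);print(P)
o=(P[0]+P[2])/2;i=(P[1]+P[3])/2
print('gapOuter',np.linalg.norm(P[0]-P[2]),'inner',np.linalg.norm(P[1]-P[3]),'mid outer',o,'inner',i)
d=P[2]-P[0]; print('y yaw',np.degrees(np.arctan2(d[1],d[0])))
d=P[3]-P[1]; print('y yaw',np.degrees(np.arctan2(d[1],d[0])))
for nm,pts,r in [('out',[(238,300),(225,240),(220,360),(180,391),(135,401),(85,390),(40,350),(12,305)],33.2),('in',[(205,300),(195,250),(190,345),(135,378),(95,367),(50,325)],28.2)]:
    Q=np.array([onz(*v(*p),7)[:2] for p in pts]); A=np.c_[2*Q,np.ones(len(Q))]; x=np.linalg.lstsq(A,(Q**2).sum(1),rcond=None)[0]
    print('w1',nm,x[:2],np.sqrt(x[2]+x[:2]@x[:2]))
Q=[onz(*v(*p),8) for p in [(50,152),(58,185),(113,148),(130,183)]];print(np.array(Q))
print('tri', tri(w(392,157),v(113,148)),tri(w(302,155),v(50,152)))
t=lambda x,y:('top0',150+(x+.5)/5-.5,150+(y+.5)/5-.5)
print('tri2', tri(w(392,157),t(550,212)),tri(w(392,157),('side0',140+503/5-.5,220+150/5-.5)))
```

```text
[[524.11  13.78   8.  ]
 [514.6   10.44   8.  ]
 [532.61  -3.2    8.  ]
 [525.15 -10.89   8.  ]]
gapOuter 18.988955582944943 inner 23.801036503164124 mid outer [528.36   5.29   8.  ] inner [519.88  -0.23   8.  ]
y yaw -63.38101081175643
y yaw -63.6673138719223
w1 out [494.93 -12.79] 34.86920258662908
w1 in [493.46 -12.52] 26.02224743790668
[[523.3   12.95   8.  ]
 [515.18   9.06   8.  ]
 [531.33  -3.77   8.  ]
 [523.73 -10.32   8.  ]]
tri (array([531.58,  -2.96,   6.44]), [0.5, 0.5]) (array([523.25,  14.02,   6.35]), [0.2, 0.2])
tri2 (array([531.83,  -3.12,   5.79]), [0.0, 0.0]) (array([533.67,  -3.28,  10.73]), [0.1, 0.1])
```

Run:
```python
from h import *
im=cv2.imread('pics/w6.png')[190:270,225:325]; cv2.imwrite('pics/w6p.png',cv2.resize(im,None,fx=7,fy=7,interpolation=cv2.INTER_CUBIC))
```

```text
(no output)
```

View pics/w6p.png

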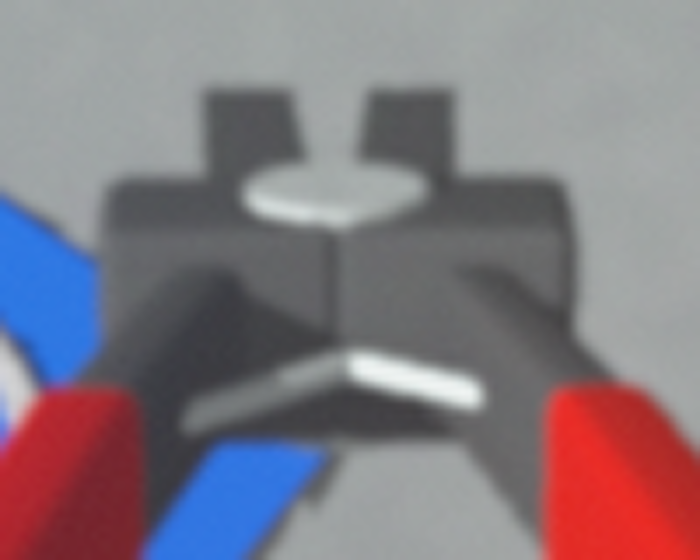

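```bash
cat >> h.py <<'E'
def toolpt(f,u,v,depth,s):
    o,d=ray(f,u,v); R=s['orientation']; p=s['tcp_pos']; o=R.T@(o-p); d=R.T@d; return o+d*(depth-o[2])/d[2]
E
python3 - <<'E'
from h import *
s=state(); print(toolpt('w6',271.9,202.5,297,s),toolpt('w6',273.4,225,228,s))
snap('side','s6'); R=s['orientation'];p=s['tcp_pos']
for dz in (295,300,305): print(proj('s6',p+R@np.array([0,0,dz])), end='')
im=cv2.imread('pics/s6.png')[80:260,180:340]; cv2.imwrite('pics/s6c.png',cv2.resize(im,None,fx=4,fy=3.3,interpolation=cv2.INTER_CUBIC))
im=cv2.imread('pics/s6.png');print(im.shape)
E
```

```text
[  2.91  -2.57 297.  ] [  4.81  -0.86 228.  ]
[[219.77 208.42]][[219.94 210.15]][[220.1  211.86]](420, 560, 3)
```

View pics/s6.png

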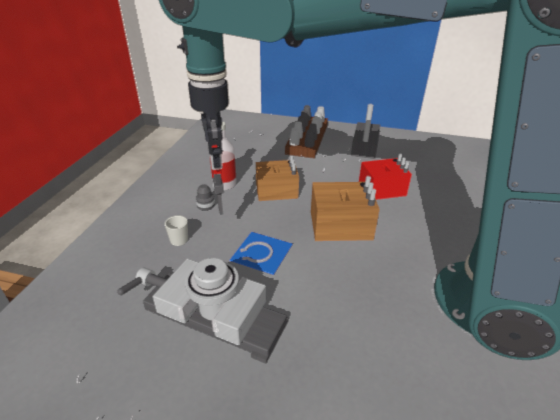

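Run:
```python
from h import *
goto([526.4,1.3,338],-63)
```

```text
shift mm [-37.  -77.6  39.9] y yaw -62.05032525860932
turn 0.9496747413906803
```

send_rows:
  motion:
    - [[0.42,-0.005,-0.0106,0.005,0],[0.42,-0.01,-0.02,0.01,0],[0.42,-0.01,-0.022,0.01,0],[0.42,-0.008,-0.017,0.01,0],[0.42,-0.004,-0.008,0.005,1],[0.42,0,0,0,0],[0.42,0,0,0,0],[0.42,0,0,0,0]]

```text
time: 9.75
tcp_pos: [527.3, 0.1, 337.7]
orientation: [[0.892, 0.452, 0.002], [0.452, -0.892, -0.0], [0.002, 0.001, -1.0]]
wrist_force: [0.5, 0.4, -2.3]
width: 0.709
```

Run:
```python
from h import *
snap('wrist','w7');snap('side','s7');snap('top','t7'); s=state(); print(s['tcp_pos'],s['wrist_force'],s['width']*85)
goto([526.4,1.3,338],-63)
a=cv2.imread('pics/w7.png')[160:280,200:350];b=cv2.imread('pics/s7.png')[190:280,220:300]
a=cv2.resize(a,(400,320),interpolation=cv2.INTER_CUBIC);b=cv2.resize(b,(400,450),interpolation=cv2.INTER_CUBIC)
o=np.zeros((600,800,3),np.uint8);o[:320,:400]=a;o[:450,400:]=b;cv2.imwrite('pics/c7.png',o)
```

```text
[527.08   0.07 337.12] [-0.01  0.23 -1.86] 60.67347946701452
shift mm [-0.1 -1.4 -0.9] y yaw -63.154768378882366
turn -0.15476837888235195
```

View pics/c7.png

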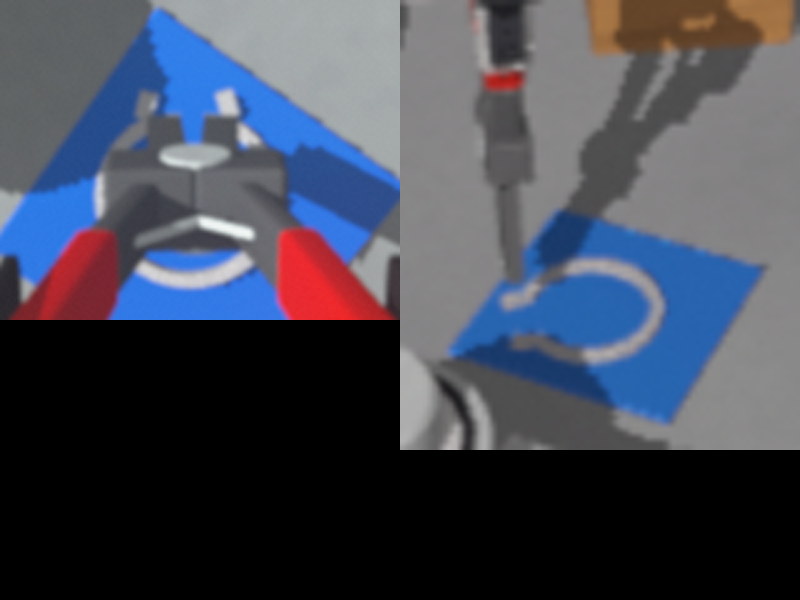

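Run:
```python
from h import *
im=cv2.imread('pics/w7.png')[185:275,230:320]; cv2.imwrite('pics/w7c.png',cv2.resize(im,(720,600),interpolation=cv2.INTER_CUBIC))
```

```text
(no output)
```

View pics/w7c.png

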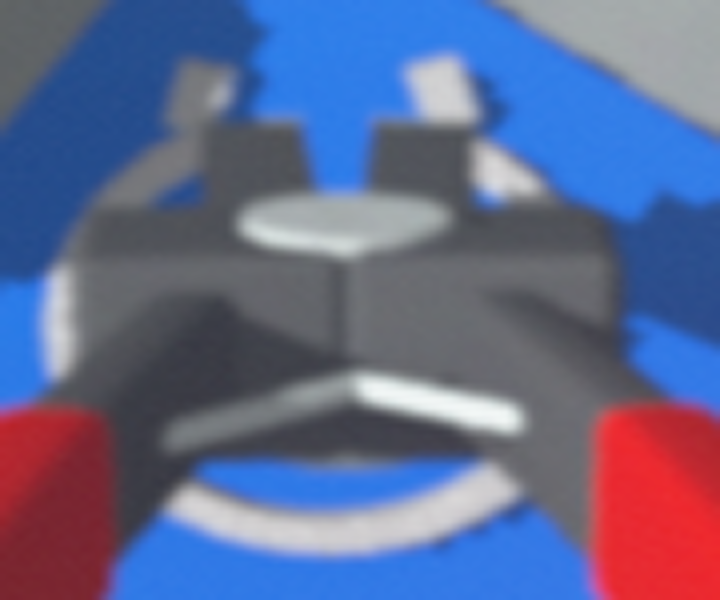

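Run:
```python
from h import *
s=state()
print('outer lug mid',toolpt('w7',270.1,194.9,329,s),'jaw front',toolpt('w7',272.4,203.7,298,s))
g=toolpt('w7',270.1,194.9,329,s); print('world outer',s['tcp_pos']+s['orientation']@g)
# ring back bottom
print('ring back inner/outer',toolpt('w7',230+335/8,185+515/6.667,329,s),toolpt('w7',230+330/8,185+553/6.667,333,s))
```

```text
outer lug mid [  2.92  -4.28 329.  ] jaw front [  2.02  -1.91 298.  ]
world outer [528.07   5.2    8.12]
ring back inner/outer [-63.2  -2.8 329. ] [-70.94  -3.47 333.  ]
```

send_rows:
  motion:
    - [[0.42,0,-0.0022,0.005,0],[0.42,0,0,0.008,0],[0.42,0,0,0.006,0],[0.42,0,0,0.003,0],[0.42,0,0,0,0],[0.42,0,0,0,0]]

```text
time: 10.5
tcp_pos: [525.5, 2.5, 314.6]
orientation: [[0.892, 0.452, -0.0], [0.452, -0.892, 0.0], [-0.0, -0.0, -1.0]]
wrist_force: [-0.1, 0.4, -2.4]
width: 0.71
```

Run:
```python
from h import *
snap('wrist','w8');snap('side','s8'); s=state(); print(s['tcp_pos'],s['wrist_force'],s['width']*85)
a=cv2.imread('pics/w8.png')[185:265,230:320];b=cv2.imread('pics/s8.png')[220:280,225:285]
a=cv2.resize(a,(450,400),interpolation=cv2.INTER_CUBIC);b=cv2.resize(b,(350,350),interpolation=cv2.INTER_CUBIC)
o=np.zeros((400,800,3),np.uint8);o[:400,:450]=a;o[:350,450:]=b;cv2.imwrite('pics/c8.png',o)
```

```text
[525.63   2.46 315.08] [ 0.19  0.9  -1.33] 60.493003154671314
```

View pics/c8.png

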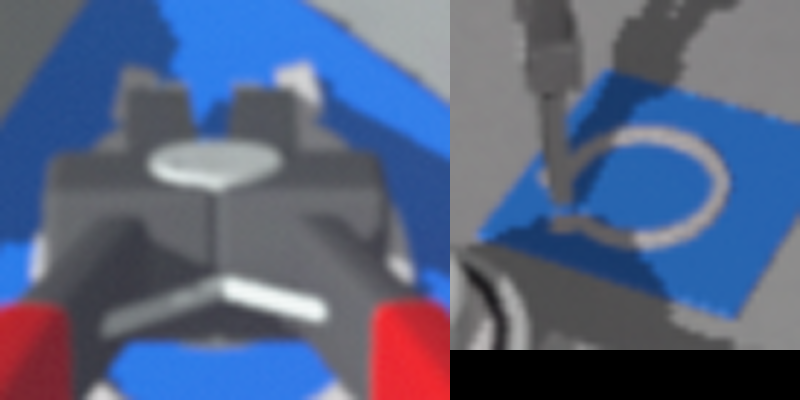

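Jaws are now centred between the lugs (crop: lug faces ~160/278, jaws 130–300). Lowering to the lugs.

send_rows:
  motion:
    - [[0.42,0,0,0.002,0],[0.42,0,0,0.002,0],[0.42,0,0,0.002,0],[0.42,0,0,0,0],[0.42,0,0,0,0]]

```text
time: 11.1
tcp_pos: [525.5, 2.5, 308.6]
orientation: [[0.892, 0.452, -0.0], [0.452, -0.892, 0.0], [-0.0, -0.0, -1.0]]
wrist_force: [0.3, -0.1, -1.4]
width: 0.711
```

send_rows:
  motion:
    - [[0.42,0,0,0.002,0],[0.42,0,0,0,0],[0.42,0,0,0,0]]

```text
time: 11.4
tcp_pos: [525.6, 2.5, 307.0]
orientation: [[0.892, 0.452, 0.001], [0.452, -0.892, -0.0], [0.001, 0.0, -1.0]]
wrist_force: [-0.1, 0.1, -0.1]
width: 0.713
```

send_rows:
  motion:
    - [[0.42,0,0,0.002,0],[0.42,0,0,0,0],[0.42,0,0,0,0]]

```text
time: 11.7
tcp_pos: [525.9, 2.6, 306.6]
orientation: [[0.892, 0.452, 0.004], [0.452, -0.892, 0.0], [0.003, 0.001, -1.0]]
wrist_force: [-0.5, 0.4, 5.8]
width: 0.713
```

Run:
```python
from h import *
snap('wrist','w9');snap('side','s9'); s=state(); print(s['tcp_pos'],s['wrist_force'],s['width']*85)
a=cv2.imread('pics/w9.png')[185:265,230:320];b=cv2.imread('pics/s9.png')[220:280,225:285]
a=cv2.resize(a,(450,400),interpolation=cv2.INTER_CUBIC);b=cv2.resize(b,(350,350),interpolation=cv2.INTER_CUBIC)
o=np.zeros((400,800,3),np.uint8);o[:400,:450]=a;o[:350,450:]=b;cv2.imwrite('pics/c9.png',o)
```

```text
[525.94   2.57 306.58] [-0.31  0.32  5.77] 60.65213796470611
```

View pics/c9.png

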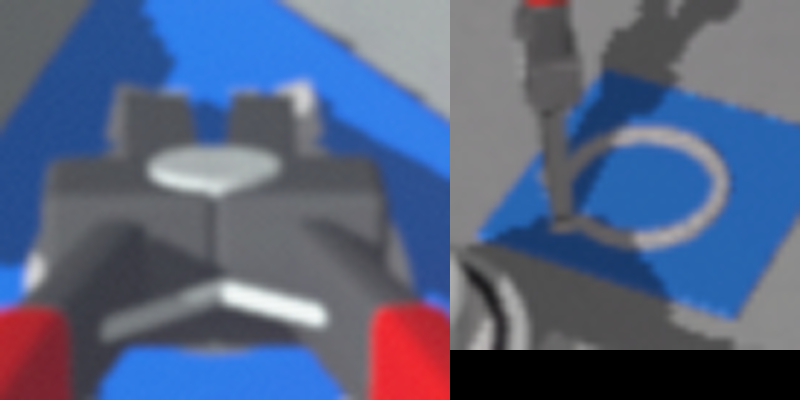

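send_rows:
  motion:
    - [[0.3,0,0,-0.0005,0],[0.2,0,0,-0.0005,0],[0.1,0,0,-0.0005,0],[0,0,0,-0.0005,0],[0,0,0,0,0],[0,0,0,0,0],[0,0,0,0,0]]
  grip_force: 50

```text
time: 12.5
tcp_pos: [526.4, 2.8, 310.8]
orientation: [[0.892, 0.452, 0.008], [0.452, -0.892, 0.001], [0.007, 0.003, -1.0]]
wrist_force: [-0.3, 2.3, 11.7]
width: 0.504
```

```bash
cat >> h.py <<'E'
def look(n,wc=(185,265,230,320),sc=(220,280,225,285)):
    snap('wrist','w%s'%n);snap('side','s%s'%n); s=state(); print(s['time'],s['tcp_pos'],s['wrist_force'],s['torque'],s['width']*85)
    a=cv2.imread('pics/w%s.png'%n)[wc[0]:wc[1],wc[2]:wc[3]];b=cv2.imread('pics/s%s.png'%n)[sc[0]:sc[1],sc[2]:sc[3]]
    a=cv2.resize(a,(450,int(450*a.shape[0]/a.shape[1])),interpolation=cv2.INTER_CUBIC);b=cv2.resize(b,(350,int(350*b.shape[0]/b.shape[1])),interpolation=cv2.INTER_CUBIC)
    o=np.zeros((max(a.shape[0],b.shape[0]),800,3),np.uint8);o[:a.shape[0],:450]=a;o[:b.shape[0],450:]=b;cv2.imwrite('pics/c%s.png'%n,o)
E
python3 -c "
from h import *
look(10)"
```

```text
12.6 [526.43   2.8  310.84] [-0.64  1.37 11.49] [0.32 0.2  0.06] 42.77119068965299
```

View pics/c10.png

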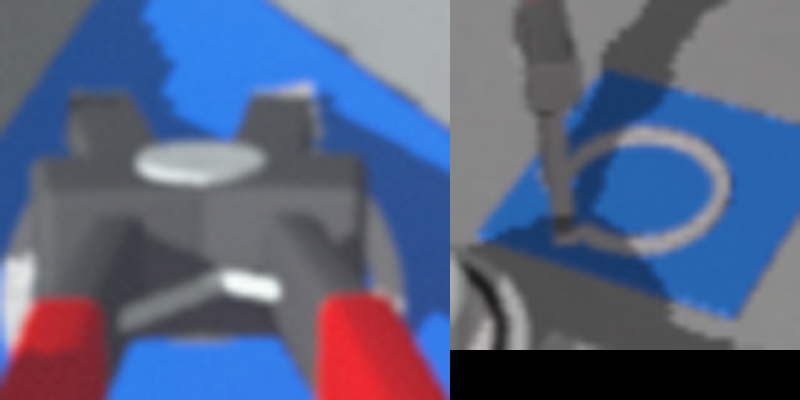

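send_rows:
  motion:
    - [[0,0,-0.001,-0.001,0],[0,0,-0.001,-0.0005,0],[0,0,-0.001,0,0],[-0.05,0,0,0,0],[-0.1,0,0,0,0],[-0.1,0,0,0,0],[-0.1,0,0,0,0]]

```text
time: 13.3
tcp_pos: [525.2, 4.9, 311.5]
orientation: [[0.892, 0.452, 0.007], [0.452, -0.892, -0.002], [0.006, 0.005, -1.0]]
wrist_force: [0.4, 0.7, 8.5]
width: 0.454
```

```bash
python3 -c "
from h import *
look(11)"
```

```text
13.4 [525.18   4.85 311.5 ] [0.23 0.08 7.6 ] [-0.26 -0.25  0.  ] 38.46340309647707
```

View pics/c11.png

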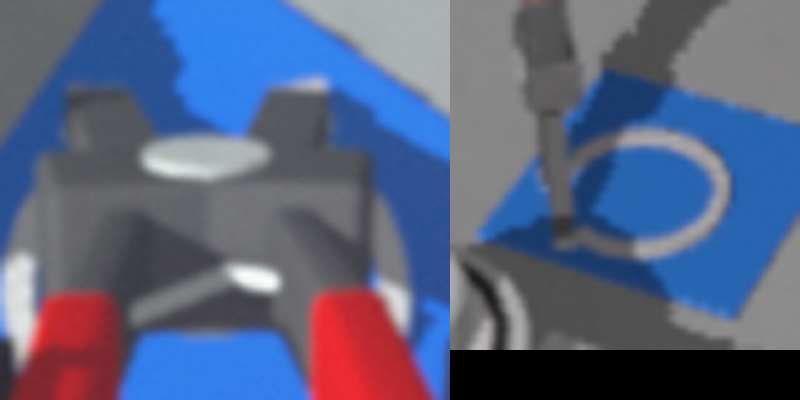

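send_rows:
  motion:
    - [[-0.12,0,-0.001,0,0],[-0.16,0,-0.001,-0.0005,0],[-0.2,0,0,0,0],[-0.25,0,0,-0.0005,0],[-0.25,0,0,0,0],[-0.25,0,0,0,0],[-0.25,0,0,0,0]]

```text
time: 14.1
tcp_pos: [523.8, 7.4, 311.8]
orientation: [[0.892, 0.453, 0.005], [0.453, -0.892, 0.001], [0.005, 0.001, -1.0]]
wrist_force: [-0.5, 2.2, 8.0]
width: 0.383
```

```bash
python3 -c "
from h import *
look(12)"
```

```text
14.2 [523.81   7.38 311.83] [-0.2   2.53  7.86] [0.37 0.08 0.06] 32.513962788264166
```

View pics/c12.png

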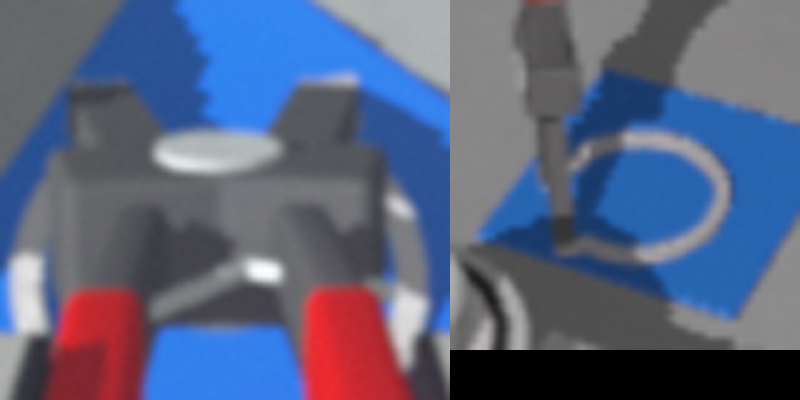

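send_rows:
  motion:
    - [[-0.29,0,-0.0005,0,0],[-0.33,0,-0.0005,0,0],[-0.36,0,0,0,0],[-0.38,0,0,0,0],[-0.38,0,0,0,0],[-0.38,0,0,0,0]]

```text
time: 14.8
tcp_pos: [523.5, 8.3, 312.1]
orientation: [[0.892, 0.453, 0.006], [0.453, -0.892, 0.001], [0.006, 0.001, -1.0]]
wrist_force: [-0.6, 2.4, 8.5]
width: 0.317
```

```bash
python3 -c "
from h import *
look(13,(185,285,220,330),(215,285,215,285))"
```

```text
14.9 [523.47   8.33 312.09] [-0.44  1.79  8.11] [0.46 0.   0.01] 26.964750919755577
```

View pics/c13.png

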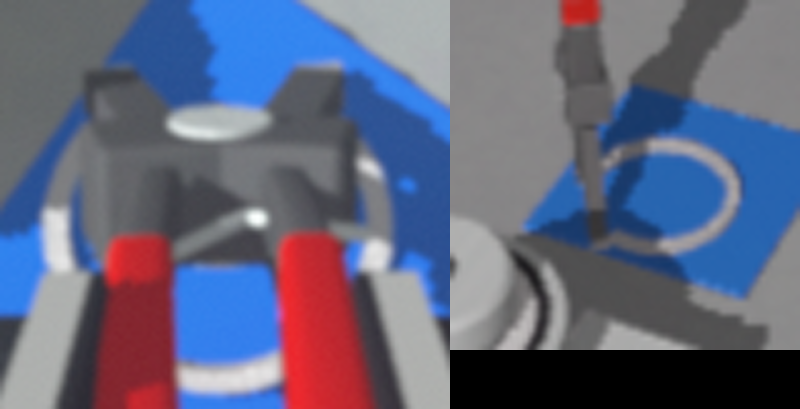

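send_rows:
  motion:
    - [[-0.42,0,0,0,0],[-0.46,0,0,0,0],[-0.48,0,0,0,0],[-0.48,0,0,0,0],[-0.48,0,0,0,0]]

```text
time: 15.4
tcp_pos: [523.4, 8.4, 312.2]
orientation: [[0.892, 0.453, 0.005], [0.453, -0.892, 0.002], [0.006, 0.001, -1.0]]
wrist_force: [-0.4, 2.2, 9.6]
width: 0.264
```

```bash
python3 -c "
from h import *
look(14,(185,285,220,330),(215,285,215,285))"
```

```text
15.5 [523.41   8.38 312.23] [-1.33  2.17  9.22] [0.46 0.19 0.08] 22.360827319835302
```

View pics/c14.png

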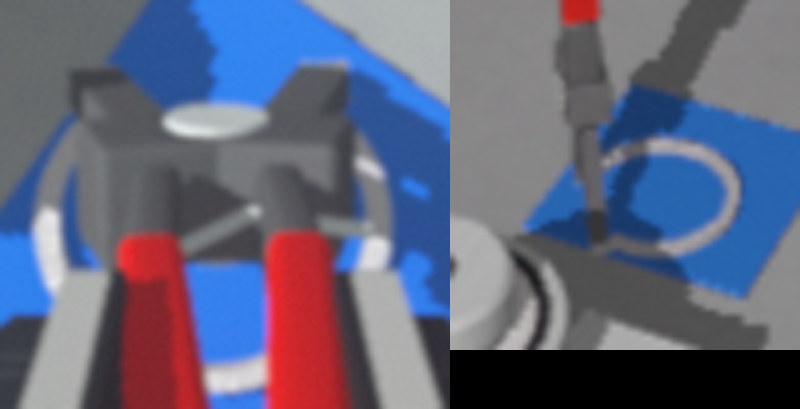

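send_rows:
  motion:
    - [[-0.48,0,0,-0.004,0],[-0.48,0,0,-0.006,0],[-0.48,0,0,-0.01,0],[-0.48,0,0,-0.01,0],[-0.48,0,0,-0.006,0],[-0.48,0,0,0,0],[-0.48,0,0,0,0]]

```text
time: 16.2
tcp_pos: [522.8, 7.8, 345.3]
orientation: [[0.892, 0.452, 0.0], [0.452, -0.892, 0.0], [0.0, 0.0, -1.0]]
wrist_force: [0.3, 0.0, -2.5]
width: 0.265
```

```bash
python3 -c "
from h import *
look(15,(170,290,210,340),(195,285,205,295))"
```

```text
16.3 [522.65   7.81 344.66] [-0.31 -0.57 -2.62] [ 0.01 -0.04 -0.03] 22.85088530377471
```

View pics/c15.png

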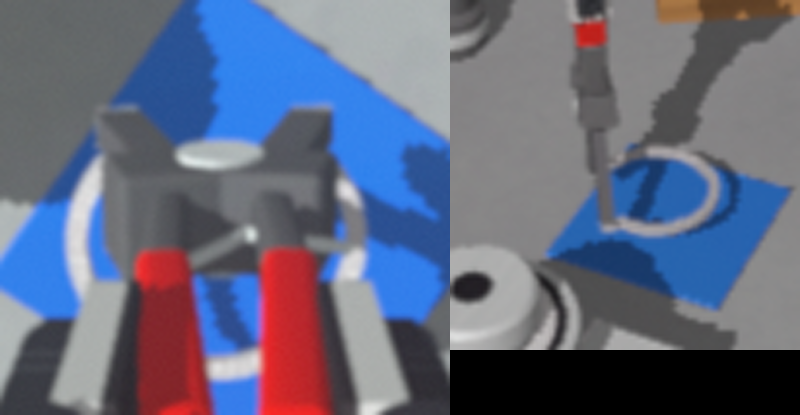

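send_rows:
  motion:
    - [[-0.48,0,0,-0.006,0],[-0.48,0,0,-0.014,0],[-0.48,0,0,-0.02,0],[-0.48,0,0,-0.02,0],[-0.48,0,0,-0.02,0],[-0.48,0,0,-0.02,0],[-0.48,0,0,-0.014,0],[-0.48,0,0,-0.006,0],[-0.48,0,0,0,0],[-0.48,0,0,0,0]]

```text
time: 17.3
tcp_pos: [522.8, 7.8, 464.3]
orientation: [[0.892, 0.452, -0.001], [0.452, -0.892, 0.0], [-0.001, -0.001, -1.0]]
wrist_force: [0.1, 0.1, -2.3]
width: 0.263
```

```bash
python3 -c "
from h import *
look(16,(100,300,0,320),(120,320,150,310))"
```

```text
17.4 [522.78   7.79 463.72] [ 0.01  0.37 -2.49] [-0.03  0.   -0.02] 22.59967680663051
```

View pics/w16.png

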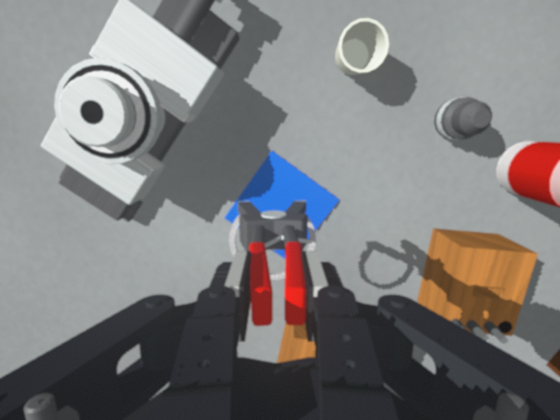

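View pics/c16.png

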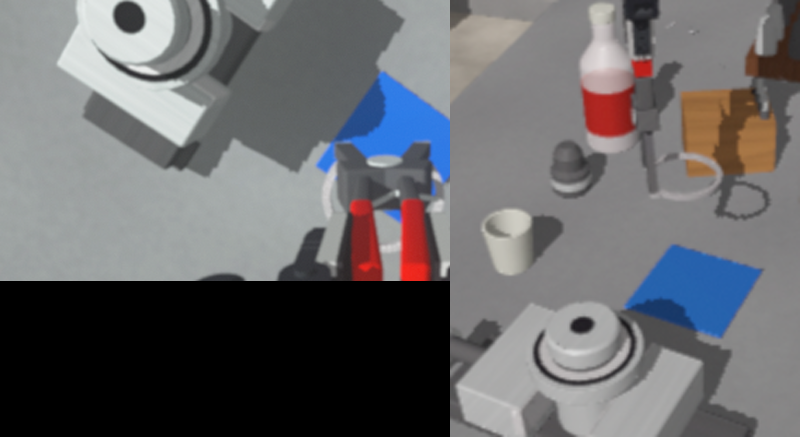

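Run:
```python
from h import *
im=cv2.imread('pics/w16.png')[190:290,220:330]; cv2.imwrite('pics/w16c.png',cv2.resize(im,(770,595),interpolation=cv2.INTER_CUBIC))
im=cv2.imread('pics/w16.png')[50:180,40:180]; cv2.imwrite('pics/w16v.png',cv2.resize(im,(630,585),interpolation=cv2.INTER_CUBIC))
im=cv2.imread('pics/w5.png')[85:215,15:155]; cv2.imwrite('pics/w5v.png',cv2.resize(im,(630,585),interpolation=cv2.INTER_CUBIC))
im=cv2.imread('pics/s16.png')[150:210,200:260]; cv2.imwrite('pics/s16c.png',cv2.resize(im,(600,600),interpolation=cv2.INTER_CUBIC))
```

```text
(no output)
```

View pics/w16c.png

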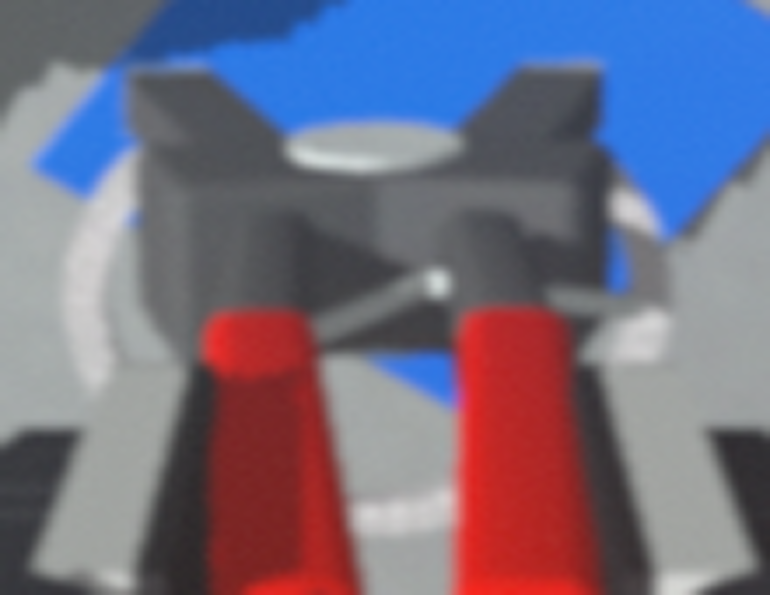

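View pics/w16v.png

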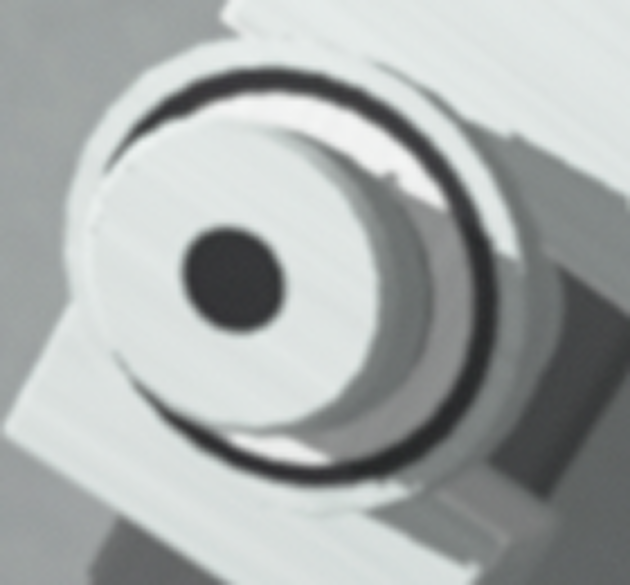

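View pics/w5v.png

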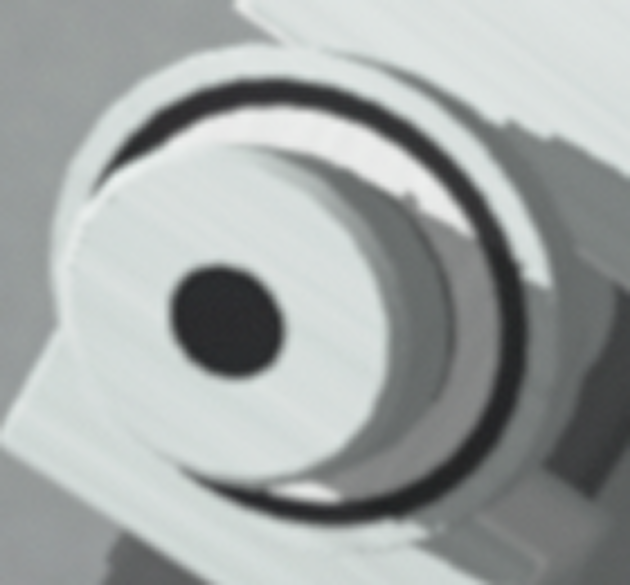

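View pics/s16c.png

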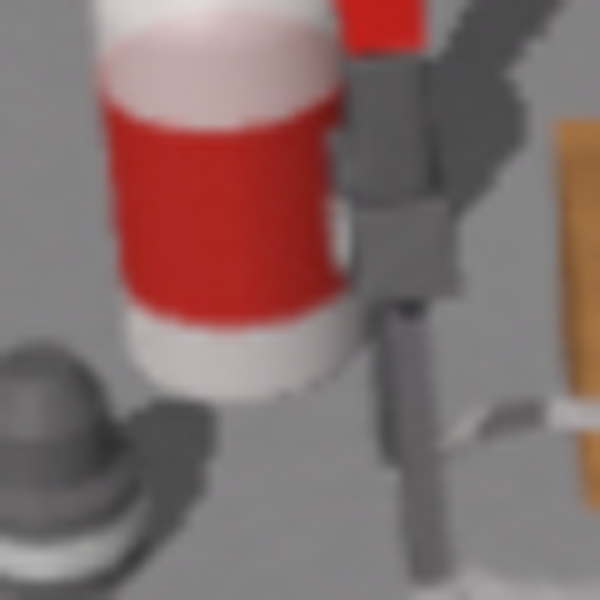

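Run:
```python
from h import *
t=lambda x,y:('top0',150+(x+.5)/5-.5,150+(y+.5)/5-.5)
S=lambda x,y:('side0',140+(x+.5)/5-.5,220+(y+.5)/5-.5)
h=[('w16',91.4,111.3),('w5',65,155.9),t(158,210),S(352,243)]
print('hole all',tri(*h),'w only',tri(*h[:2]),'w16,side',tri(h[0],h[3]),tri(h[1],h[3]))
for o in h: print(onz(*o,131))
b=[('w16',103.4,111),('w5',82,151.8),t(170,217),S(358,305)]
print('bearing all',tri(*b),tri(b[0],b[3]),tri(b[1],b[3]))
s=state()
c=lambda x,y:(220+(x+.5)/7-.5,190+(y+.5)/5.95-.5)
for n,p in dict(L=(63,290),Li=(107,300),R=(672,300),Ri=(618,270),Bo=(400,537),Bi=(400,500),jl=(128,75),jr=(603,70)).items():
    print(n,toolpt('w16',*c(*p),{'j':301}.get(n[0],303),s))
```

```text
hole all (array([518.2 , 182.89, 133.71]), [0.3, 0.4, 0.6, 0.1]) w only (array([518.18, 182.45, 133.91]), [0.0, 0.0]) w16,side (array([518.24, 182.7 , 133.61]), [0.1, 0.1]) (array([518.22, 182.65, 133.6 ]), [0.2, 0.2])
[517.58 183.91 131.  ]
[517.1  183.89 131.  ]
[518.78 184.25 131.  ]
[519.61 180.38 131.  ]
bearing all (array([518.1 , 185.38, 105.89]), [0.8, 0.5, 1.1, 0.5]) (array([517.59, 186.05, 106.07]), [0.1, 0.1]) (array([517.74, 185.27, 105.29]), [0.1, 0.1])
L [-29.98 -39.92 303.  ]
Li [-31.51 -34.55 303.  ]
R [-31.49  35.1  303.  ]
Ri [-26.9   28.33 303.  ]
Bo [-69.07   1.62 303.  ]
Bi [-63.04   1.61 303.  ]
jl [  2.43 -30.77 301.  ]
jr [  3.17  25.6  301.  ]
```

Run:
```python
from h import *
s=state();R=s['orientation'];p=s['tcp_pos']
im=cv2.imread('pics/s16.png')[160:225,195:285];k=8
im=cv2.resize(im,None,fx=k,fy=k,interpolation=cv2.INTER_CUBIC)
a=np.linspace(np.radians(40),np.radians(320),80)
for D,col in ((303,(0,0,255)),(306,(0,255,0))):
    # axis ratio: widths 37.5 in y, back -69
    for r in (1.0,):
        P=np.c_[-35.5+33.3*np.cos(a),-2.4+37.5*np.sin(a),np.full(80,float(D))]
        q=(proj('s16',p+P@R.T)-[195,160]+.5)*k-.5
        cv2.polylines(im,[q.astype(np.int32)],False,col,1)
cv2.imwrite('pics/ov.png',im)
```

```text
(no output)
```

View pics/ov.png

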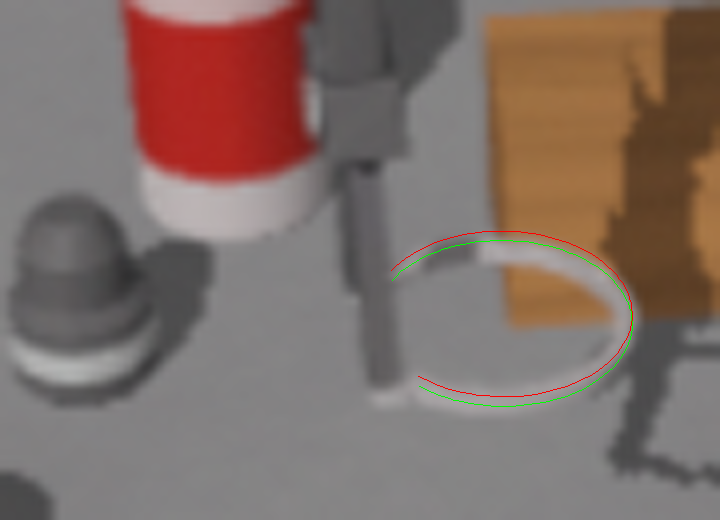

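Run:
```python
from h import *
goto([547.9,195.5,463],-63.1)
```

```text
shift mm [ 107.3 -156.1    0.7] y yaw -63.12133856154515
turn -0.021338561545150014
```

send_rows:
  motion:
    - [[-0.48,0.005,-0.007,0,0],[-0.48,0.01,-0.015,0,0],[-0.48,0.014,-0.02,0,0],[-0.48,0.014,-0.02,0,0],[-0.48,0.014,-0.021,0,0],[-0.48,0.014,-0.021,0,0],[-0.48,0.014,-0.02,0,0],[-0.48,0.012,-0.018,0,0],[-0.48,0.007,-0.01,0,0],[-0.48,0.003,-0.004,0,0],[-0.48,0,0,0,0],[-0.48,0,0,0,0]]

```text
time: 18.6
tcp_pos: [547.7, 194.8, 465.2]
orientation: [[0.892, 0.451, -0.0], [0.451, -0.892, -0.001], [-0.0, 0.0, -1.0]]
wrist_force: [0.3, 0.0, -1.8]
width: 0.27
```

```bash
python3 -c "
from h import *
look(17,(170,300,210,340),(200,330,150,280)); goto([547.9,195.5,463],-63.1)"
```

```text
18.7 [547.73 194.48 465.37] [ 0.01 -0.16 -1.69] [-0.01 -0.03  0.  ] 22.785835518469643
shift mm [ 0.6 -0.8  2.4] y yaw -63.194984435945806
turn -0.09498443594580408
```

View pics/c17.png

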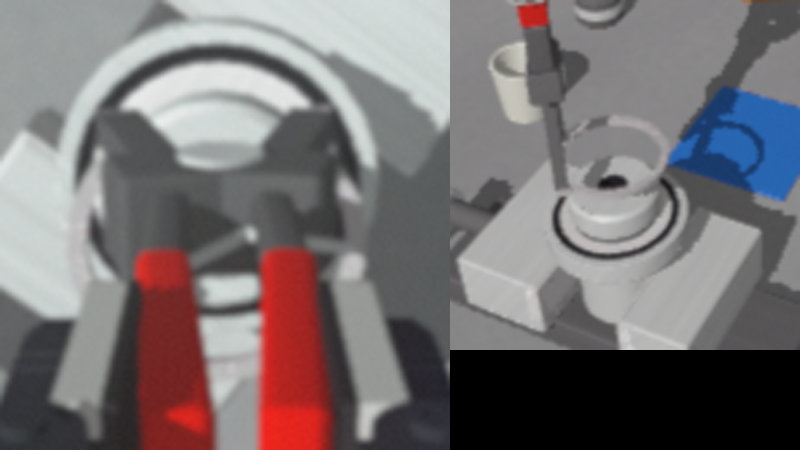

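send_rows:
  motion:
    - [[-0.48,0.0005,-0.0008,0.006,0],[-0.48,0,0,0.006,0],[-0.48,0,0,0.004,0],[-0.48,0,0,0,0],[-0.48,0,0,0,0]]

```text
time: 19.2
tcp_pos: [547.8, 196.2, 448.9]
orientation: [[0.892, 0.452, -0.001], [0.452, -0.892, -0.0], [-0.0, -0.0, -1.0]]
wrist_force: [0.2, 0.3, -3.1]
width: 0.27
```

```bash
cat > ov.py <<'E'
from h import *
import sys
def ov(n,D=306,cx=-36):
    s=state();R=s['orientation'];p=s['tcp_pos']
    im=cv2.imread('pics/s%s.png'%n)[225:305,170:270];k=8
    im=cv2.resize(im,None,fx=7.5,fy=7.5,interpolation=cv2.INTER_CUBIC);k=7.5
    a=np.linspace(0,2*np.pi,120)
    def dr(P,col):
        q=(proj('s%s'%n,P)-[170,225]+.5)*k-.5; cv2.polylines(im,[q.astype(np.int32)],False,col,1)
    b=a[15:-15]
    dr(p+np.c_[cx+33.3*np.cos(b),-2.4+37.5*np.sin(b),np.full(len(b),float(D))]@R.T,(0,255,0))
    dr(np.c_[518.2+30*np.cos(a),183.3+30*np.sin(a),np.full(120,131.3)],(0,0,255))
    dr(np.c_[518.2+47.5*np.cos(a),183.3+47.5*np.sin(a),np.full(120,109.5)],(255,0,255))
    cv2.imwrite('pics/ov%s.png'%n,im)
E
python3 -c "
from h import *
from ov import ov
look(18,(185,300,210,340),(200,330,150,280)); ov(18)
im=cv2.imread('pics/w18.png')[185:300,215:335]; cv2.imwrite('pics/w18c.png',cv2.resize(im,(720,590),interpolation=cv2.INTER_CUBIC))"
```

```text
19.3 [547.78 196.29 449.51] [-0.41 -0.09 -2.59] [-0.    0.01 -0.02] 22.79029732358124
```

View pics/w18c.png

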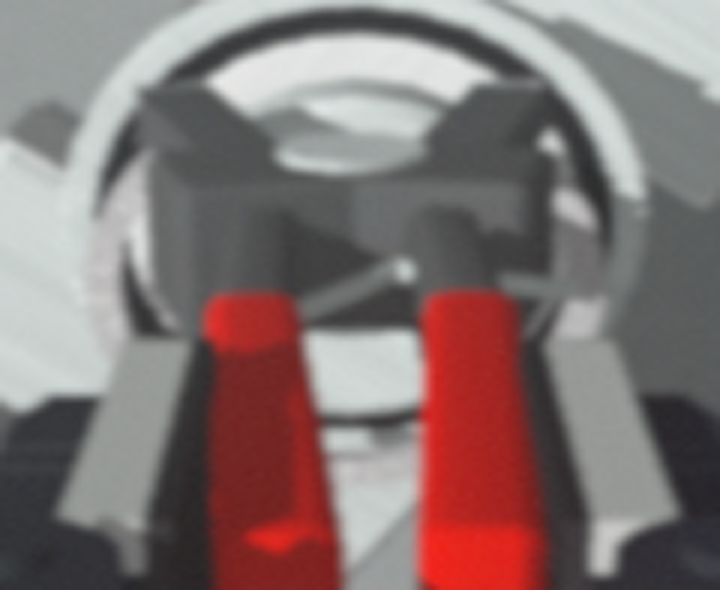

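View pics/ov18.png

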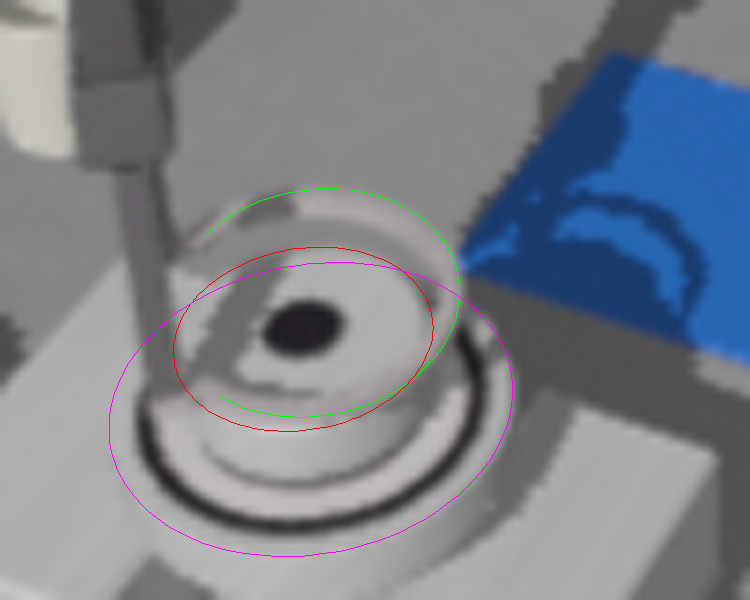

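send_rows:
  motion:
    - [[-0.48,0,0.0006,0.002,0],[-0.48,0,0,0.003,0],[-0.48,0,0,0.002,0],[-0.48,0,0,0,0],[-0.48,0,0,0,0]]

```text
time: 19.8
tcp_pos: [548.0, 195.8, 442.1]
orientation: [[0.892, 0.452, -0.0], [0.452, -0.892, 0.0], [-0.0, -0.0, -1.0]]
wrist_force: [0.6, 0.3, -1.4]
width: 0.264
```

send_rows:
  motion:
    - [[-0.48,0,0,0.0015,0],[-0.48,0,0,0.0015,0],[-0.48,0,0,0.001,0],[-0.48,0,0,0,0]]

```text
time: 20.2
tcp_pos: [548.0, 195.7, 437.9]
orientation: [[0.892, 0.452, -0.0], [0.452, -0.892, -0.0], [-0.0, -0.0, -1.0]]
wrist_force: [-0.3, 0.3, -3.1]
width: 0.265
```

```bash
python3 -c "
from h import *
from ov import ov
look(19,(185,300,210,340),(200,330,150,280)); ov(19)
im=cv2.imread('pics/w19.png')[185:300,215:335]; cv2.imwrite('pics/w19c.png',cv2.resize(im,(720,590),interpolation=cv2.INTER_CUBIC))"
```

```text
20.3 [548.04 195.74 438.19] [-0.13 -0.1  -2.64] [-0.03 -0.06  0.04] 22.842982730993363
```

View pics/w19c.png

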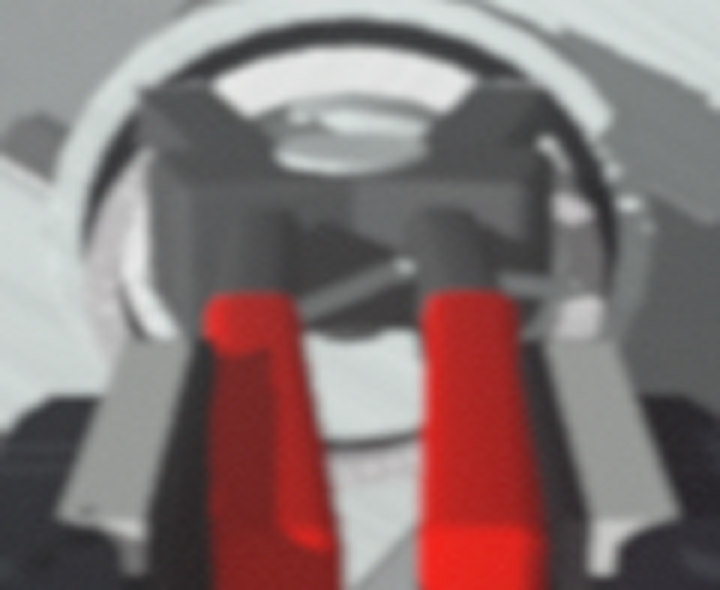

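View pics/ov19.png

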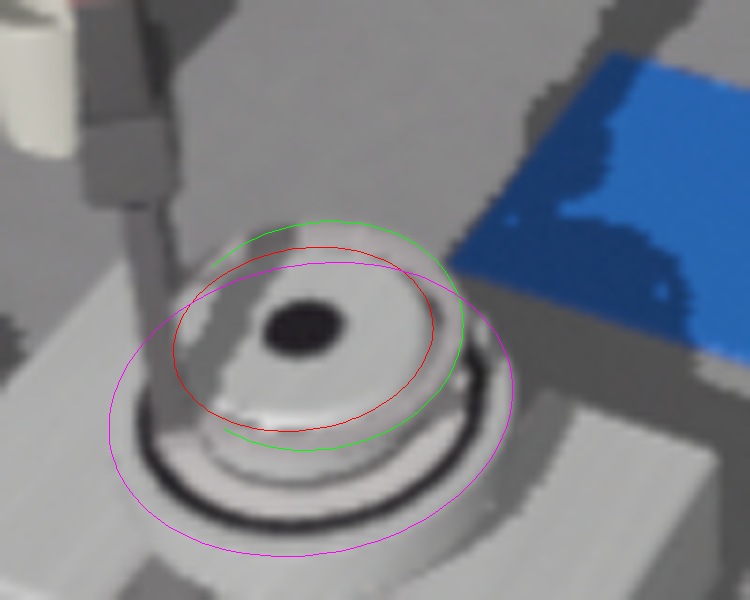

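send_rows:
  motion:
    - [[-0.48,0,0,0.001,0],[-0.48,0,0,0.001,0],[-0.48,0,0,0.001,0],[-0.48,0,0,0.001,0],[-0.48,0,0,0,0]]

```text
time: 20.8
tcp_pos: [548.0, 195.7, 434.0]
orientation: [[0.892, 0.452, -0.0], [0.452, -0.892, -0.0], [-0.0, -0.0, -1.0]]
wrist_force: [0.4, 0.1, -2.8]
width: 0.267
```

send_rows:
  motion:
    - [[-0.48,0,0,0.001,0],[-0.48,0,0,0.001,0],[-0.48,0,0,0.001,0],[-0.48,0,0,0.001,0],[-0.48,0,0,0,0]]

```text
time: 21.3
tcp_pos: [548.0, 195.8, 430.0]
orientation: [[0.892, 0.452, -0.0], [0.452, -0.892, 0.0], [-0.0, -0.0, -1.0]]
wrist_force: [-0.0, -0.0, -3.5]
width: 0.269
```

```bash
python3 -c "
from h import *
from ov import ov
look(20,(185,300,210,340),(200,330,150,280)); ov(20)
im=cv2.imread('pics/w20.png')[185:300,215:335]; cv2.imwrite('pics/w20c.png',cv2.resize(im,(720,590),interpolation=cv2.INTER_CUBIC))"
```

```text
21.4 [548.04 195.76 430.16] [ 0.37  0.16 -2.74] [-0.03 -0.06  0.03] 22.68140915375113
```

View pics/ov20.png

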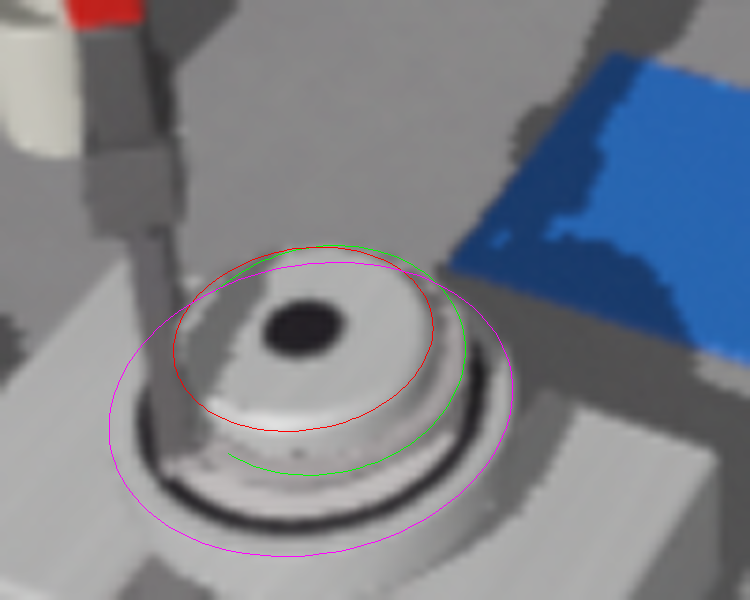

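Ring is around the spindle with no extra force. Continuing down gently.

send_rows:
  motion:
    - [[-0.48,0,0,0.001,0],[-0.48,0,0,0.001,0],[-0.48,0,0,0.001,0],[-0.48,0,0,0.001,0],[-0.48,0,0,0.001,0],[-0.48,0,0,0.001,0],[-0.48,0,0,0,0]]

```text
time: 22.1
tcp_pos: [548.0, 195.7, 424.0]
orientation: [[0.892, 0.452, -0.0], [0.452, -0.892, -0.0], [-0.0, -0.0, -1.0]]
wrist_force: [-0.4, 0.3, -2.1]
width: 0.265
```

send_rows:
  motion:
    - [[-0.48,0,0,0.001,0],[-0.48,0,0,0.001,0],[-0.48,0,0,0,0]]

```text
time: 22.4
tcp_pos: [548.0, 195.7, 422.0]
orientation: [[0.892, 0.452, -0.0], [0.452, -0.892, -0.0], [-0.0, -0.0, -1.0]]
wrist_force: [0.6, 0.0, -0.7]
width: 0.267
```

send_rows:
  motion:
    - [[-0.48,0,0,0.001,0],[-0.48,0,0,0.001,0],[-0.48,0,0,0,0]]

```text
time: 22.7
tcp_pos: [548.0, 195.7, 420.0]
orientation: [[0.892, 0.452, -0.0], [0.452, -0.892, -0.0], [-0.0, -0.0, -1.0]]
wrist_force: [0.2, -0.3, -3.1]
width: 0.268
```

send_rows:
  motion:
    - [[-0.48,0,0,0.001,0],[-0.48,0,0,0.001,0],[-0.48,0,0,0,0]]

```text
time: 23.0
tcp_pos: [548.0, 195.7, 418.0]
orientation: [[0.892, 0.452, -0.0], [0.452, -0.892, 0.0], [-0.0, -0.0, -1.0]]
wrist_force: [1.1, -0.4, -2.1]
width: 0.267
```

```bash
python3 -c "
from h import *
from ov import ov
look(21,(185,300,210,340),(200,330,150,280)); ov(21)
im=cv2.imread('pics/w21.png')[185:300,215:335]; cv2.imwrite('pics/w21c.png',cv2.resize(im,(720,590),interpolation=cv2.INTER_CUBIC))"
```

```text
23.1 [548.04 195.75 418.25] [ 0.05  1.1  -2.73] [-0.02 -0.05  0.02] 22.617394143945038
```

View pics/ov21.png

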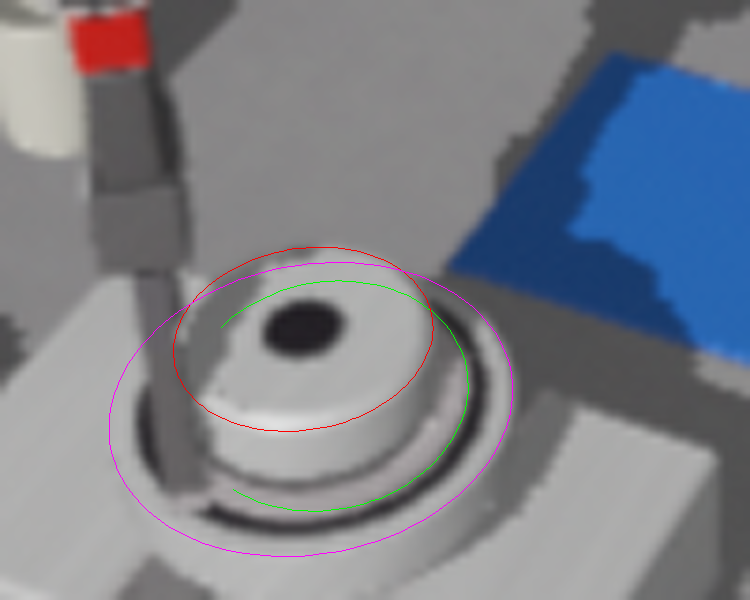

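send_rows:
  motion:
    - [[-0.48,0,0,0.001,0],[-0.48,0,0,0,0],[-0.48,0,0,0,0]]

```text
time: 23.4
tcp_pos: [548.0, 195.8, 417.6]
orientation: [[0.892, 0.452, 0.001], [0.452, -0.892, 0.0], [0.001, -0.0, -1.0]]
wrist_force: [0.3, 0.2, -0.8]
width: 0.264
```

send_rows:
  motion:
    - [[-0.48,0,0,0.001,0],[-0.48,0,0,0,0],[-0.48,0,0,0,0]]

```text
time: 23.7
tcp_pos: [548.0, 195.8, 417.3]
orientation: [[0.892, 0.452, 0.002], [0.452, -0.892, 0.001], [0.002, 0.0, -1.0]]
wrist_force: [-0.3, 1.4, 3.6]
width: 0.268
```

```bash
python3 -c "
from h import *
from ov import ov
look(22,(185,300,210,340),(200,330,150,280)); ov(22)
im=cv2.imread('pics/w22.png')[185:300,215:335]; cv2.imwrite('pics/w22c.png',cv2.resize(im,(720,590),interpolation=cv2.INTER_CUBIC))"
```

```text
23.8 [548.03 195.82 417.29] [-0.37  1.44  4.75] [0.1  0.08 0.03] 22.818690767076173
```

View pics/ov22.png

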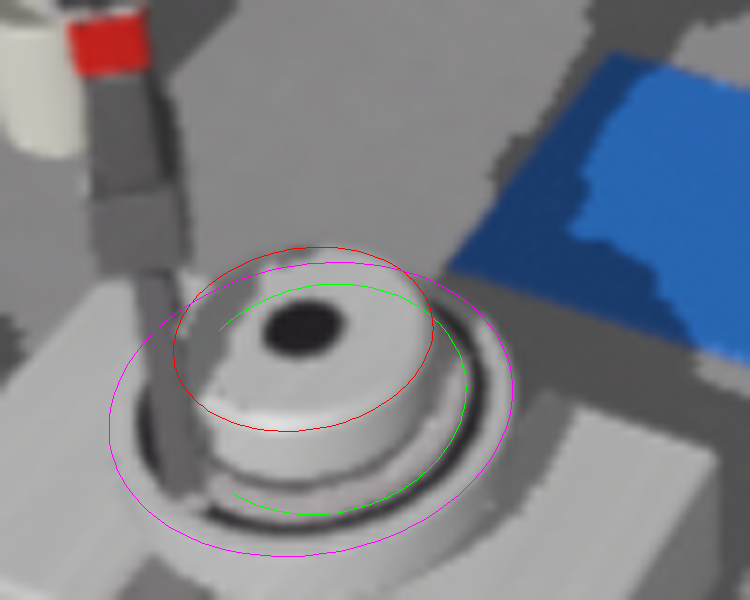

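View pics/w22c.png

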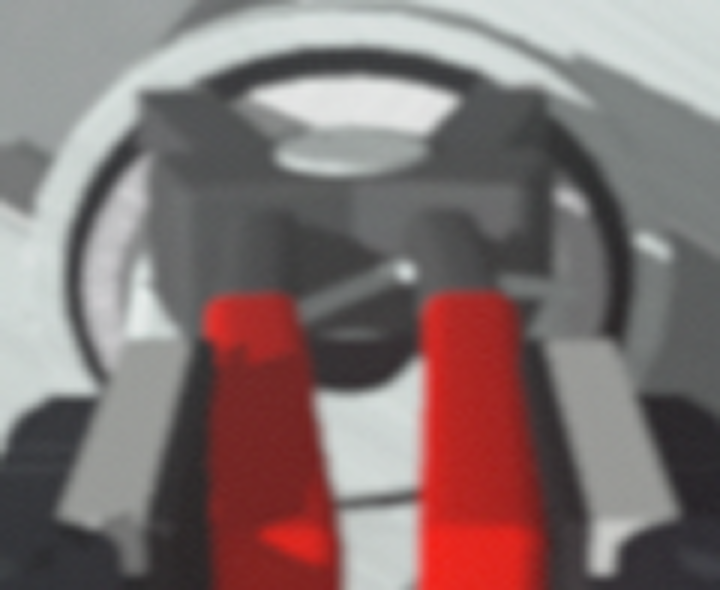

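Ring rests on the bearing (about +7 N over baseline, face about 109 mm). Releasing gradually while keeping light contact.

send_rows:
  motion:
    - [[-0.44,0,0,0.0003,0],[-0.4,0,0,0.0003,0],[-0.36,0,0,0,0],[-0.36,0,0,0,0]]

```text
time: 24.2
tcp_pos: [548.2, 195.5, 417.0]
orientation: [[0.892, 0.452, 0.003], [0.452, -0.892, -0.0], [0.002, 0.002, -1.0]]
wrist_force: [0.5, 0.2, 6.3]
width: 0.323
```

send_rows:
  motion:
    - [[-0.3,0,0,0.0003,0],[-0.25,0,0,0.0002,0],[-0.2,0,0,0,0],[-0.2,0,0,0,0]]

```text
time: 24.6
tcp_pos: [548.2, 195.8, 416.4]
orientation: [[0.892, 0.452, 0.003], [0.452, -0.892, 0.001], [0.003, 0.0, -1.0]]
wrist_force: [0.4, -0.2, 6.0]
width: 0.402
```

```bash
python3 -c "
from h import *
from ov import ov
look(23,(185,300,210,340),(200,330,150,280)); ov(23)
im=cv2.imread('pics/w23.png')[185:300,215:335]; cv2.imwrite('pics/w23c.png',cv2.resize(im,(720,590),interpolation=cv2.INTER_CUBIC))"
```

```text
24.7 [548.23 195.78 416.41] [0.29 1.13 5.89] [ 0.12 -0.02 -0.07] 34.04233605742935
```

View pics/ov23.png

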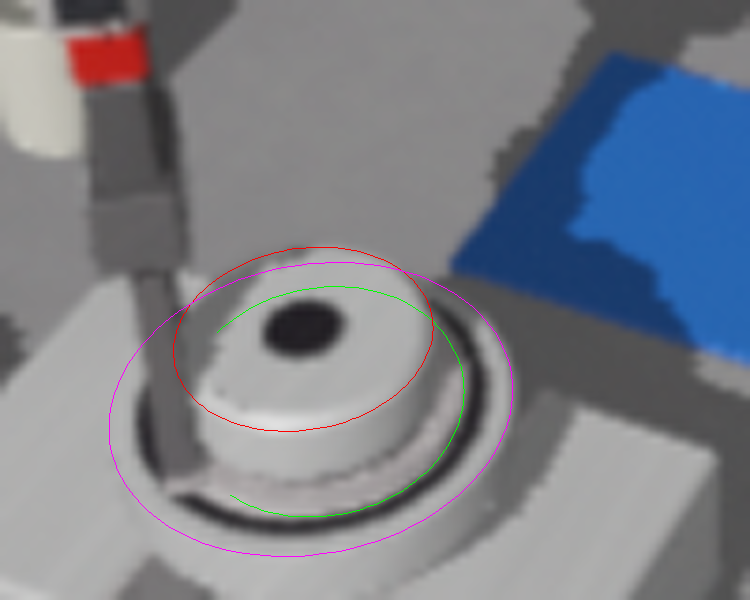

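View pics/w23c.png

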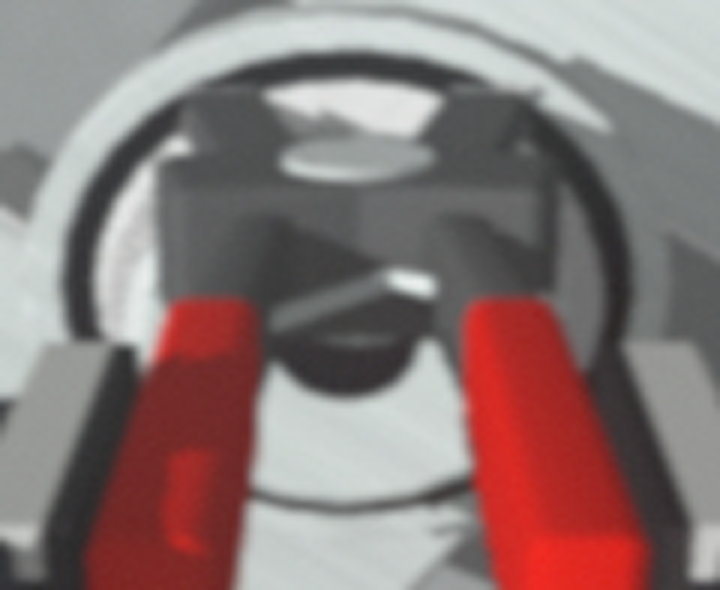

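send_rows:
  motion:
    - [[-0.14,0,0,0.0004,0],[-0.08,0,0,0.0004,0],[-0.02,0,0,0.0002,0],[0.04,0,0,0.0002,0],[0.04,0,0,0,0]]

```text
time: 25.2
tcp_pos: [548.1, 195.8, 414.9]
orientation: [[0.892, 0.452, 0.002], [0.452, -0.892, 0.001], [0.002, -0.0, -1.0]]
wrist_force: [-1.4, 1.6, 5.7]
width: 0.523
```

send_rows:
  motion:
    - [[0.1,0,0,0.0003,0],[0.16,0,0,0.0003,0],[0.22,0,0,0.0002,0],[0.28,0,0,0,0],[0.28,0,0,0,0],[0.28,0,0,0,0]]

```text
time: 25.8
tcp_pos: [548.1, 195.6, 412.6]
orientation: [[0.892, 0.452, -0.001], [0.452, -0.892, -0.0], [-0.001, 0.0, -1.0]]
wrist_force: [0.0, -0.2, 1.6]
width: 0.635
```

```bash
python3 -c "
from h import *
from ov import ov
look(24,(185,300,210,340),(200,330,150,280)); ov(24)
im=cv2.imread('pics/w24.png')[185:300,215:335]; cv2.imwrite('pics/w24c.png',cv2.resize(im,(720,590),interpolation=cv2.INTER_CUBIC))"
```

```text
25.9 [548.06 195.67 412.65] [-0.43  0.97  2.31] [-0.03 -0.11 -0.01] 54.215390504447875
```

View pics/ov24.png

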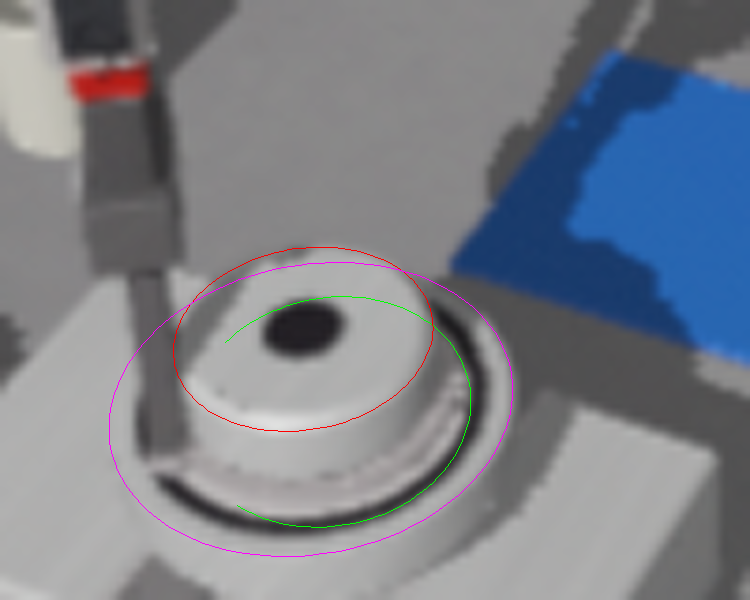

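View pics/w24c.png

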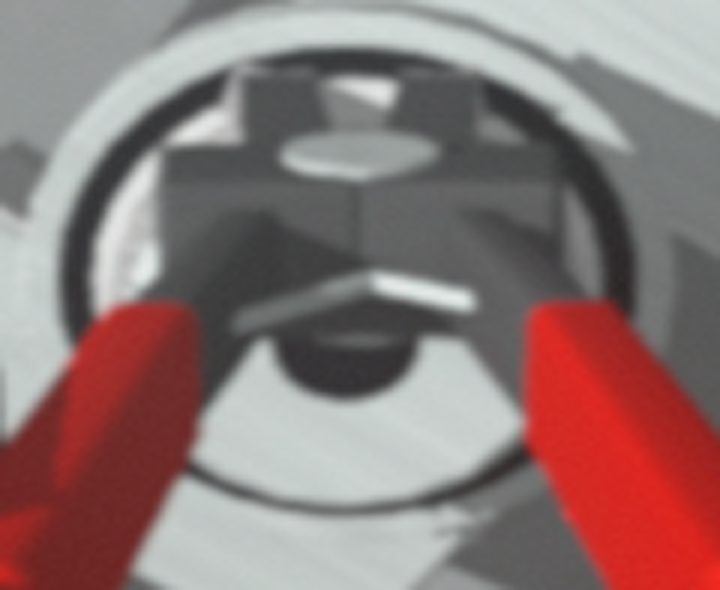

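send_rows:
  motion:
    - [[0.34,0,0,0,0],[0.38,0,0,0,0],[0.38,0,0,0,0],[0.38,0,0,-0.001,0],[0.38,0,0,-0.002,0],[0.38,0,0,-0.002,0],[0.38,0,0,-0.003,0],[0.38,0,0,-0.004,0],[0.38,0,0,-0.004,0],[0.38,0,0,0,0]]

```text
time: 26.9
tcp_pos: [548.1, 195.8, 430.3]
orientation: [[0.892, 0.452, 0.002], [0.452, -0.892, 0.001], [0.002, 0.0, -1.0]]
wrist_force: [0.0, 0.6, -1.4]
width: 0.693
```

```bash
python3 -c "
from h import *
from ov import ov
look(25,(185,300,210,340),(200,330,150,280)); ov(25)"
```

```text
27.0 [548.04 195.75 429.48] [-0.06  0.97 -1.52] [ 0.01 -0.01 -0.05] 58.53211368508896
```

View pics/ov25.png

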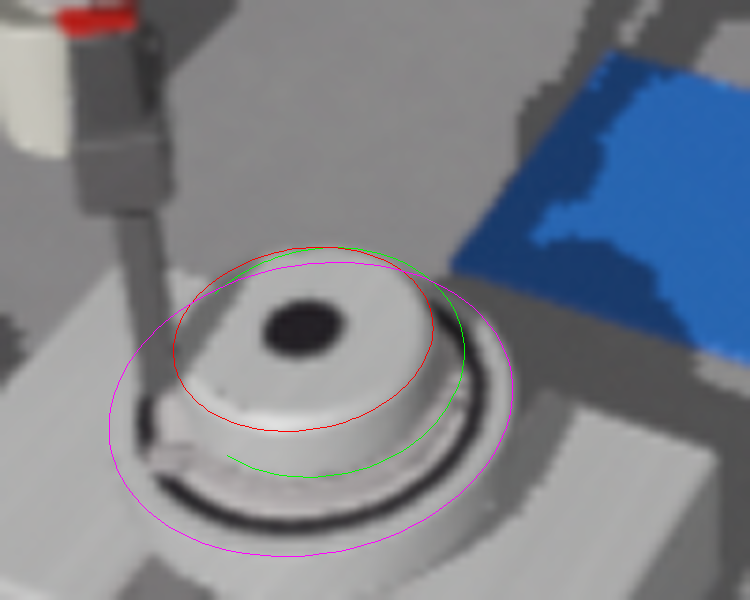

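View pics/c25.png

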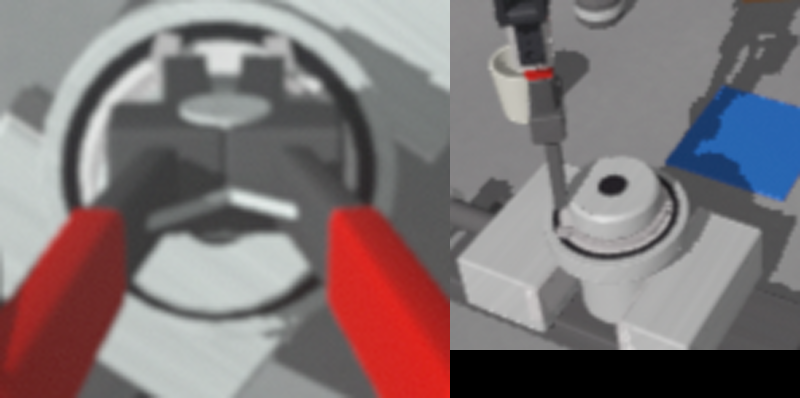

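send_rows:
  motion:
    - [[0.38,0,0,-0.008,0],[0.38,0,0,-0.012,0],[0.38,0,0,-0.012,0],[0.38,0,0,-0.008,0],[0.38,0.015,0.03,0,0],[0.38,0.015,0.03,0,0],[0.38,0.01,0.02,0,0],[0.38,0,0,0,0],[0.38,0,0,0,0]]

```text
time: 27.9
tcp_pos: [620.1, 142.2, 469.2]
orientation: [[0.892, 0.451, -0.001], [0.451, -0.892, 0.0], [-0.0, -0.001, -1.0]]
wrist_force: [-0.2, 0.4, -2.5]
width: 0.69
```

```bash
python3 -c "
from h import *
from ov import ov
look(26,(100,300,80,340),(200,330,150,280)); ov(26)
goto([521.2,-277.2,440],-68)"
```

```text
28.0 [619.46 142.98 469.72] [ 0.01  0.21 -2.66] [ 0.01 -0.04  0.04] 58.42089860189261
shift mm [-277.9  330.2   29.4] y yaw -63.079154021756935
turn 4.920845978243051
```

View pics/c26.png

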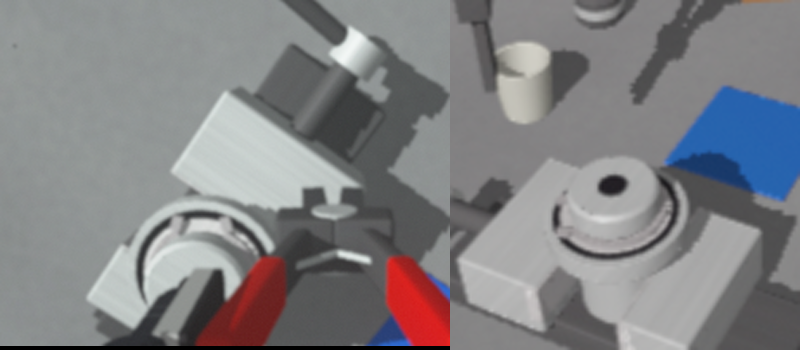

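View pics/ov26.png

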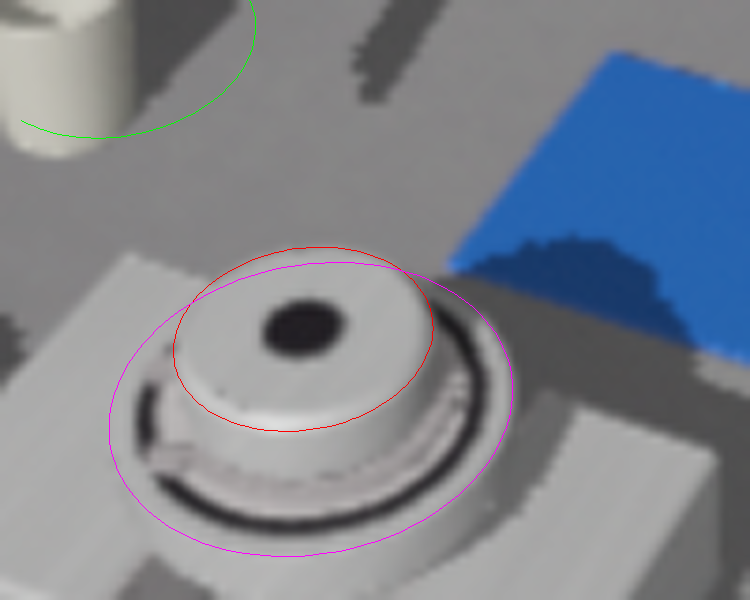

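send_rows:
  motion:
    - [[0.38,-0.008,0.01,0,0],[0.38,-0.018,0.022,0,0],[0.38,-0.026,0.031,0,0],[0.38,-0.028,0.033,0,0],[0.38,-0.03,0.035,0,0],[0.38,-0.03,0.035,0,0],[0.38,-0.03,0.035,0,0],[0.38,-0.028,0.034,0,0],[0.38,-0.028,0.034,0,0],[0.38,-0.026,0.031,0,0],[0.38,-0.018,0.02,0,0],[0.38,-0.008,0.01,0,0]]

```text
time: 29.2
tcp_pos: [519.5, -279.6, 469.4]
orientation: [[0.893, 0.449, -0.0], [0.449, -0.893, -0.001], [-0.001, 0.001, -1.0]]
wrist_force: [0.0, 0.9, -2.7]
width: 0.696
```

send_rows:
  motion:
    - [[0.38,0,0,0.01,2.5],[0.38,0,0,0.01,2.4],[0.38,0,0,0.01,0],[0.38,0,0,0,0],[0.38,0,0,0,0]]

```text
time: 29.7
tcp_pos: [521.2, -276.9, 439.1]
orientation: [[0.927, 0.376, -0.0], [0.376, -0.927, 0.0], [-0.0, -0.0, -1.0]]
wrist_force: [-0.7, -0.7, -1.5]
width: 0.693
```

```bash
python3 -c "
from h import *
look(27,(100,300,180,380),(100,230,230,360))
goto([521.2,-277.2,440],-68)"
```

```text
29.8 [ 521.27 -277.15  439.91] [ 1.7  -0.51 -1.58] [0.01 0.05 0.04] 59.160314379608934
shift mm [-0.1  0.  -0.1] y yaw -67.95661173535612
turn 0.04338826464388035
```

View pics/c27.png

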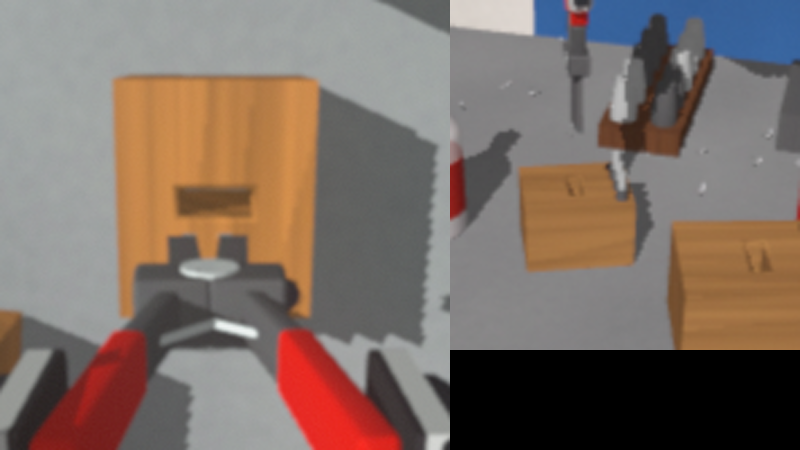

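```bash
python3 -c "
from h import *
im=cv2.imread('pics/w27.png')[175:245,235:315]; cv2.imwrite('pics/w27c.png',cv2.resize(im,(800,700)[:2],interpolation=cv2.INTER_CUBIC)[:600])"
```

```text
(no output)
```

View pics/w27c.png

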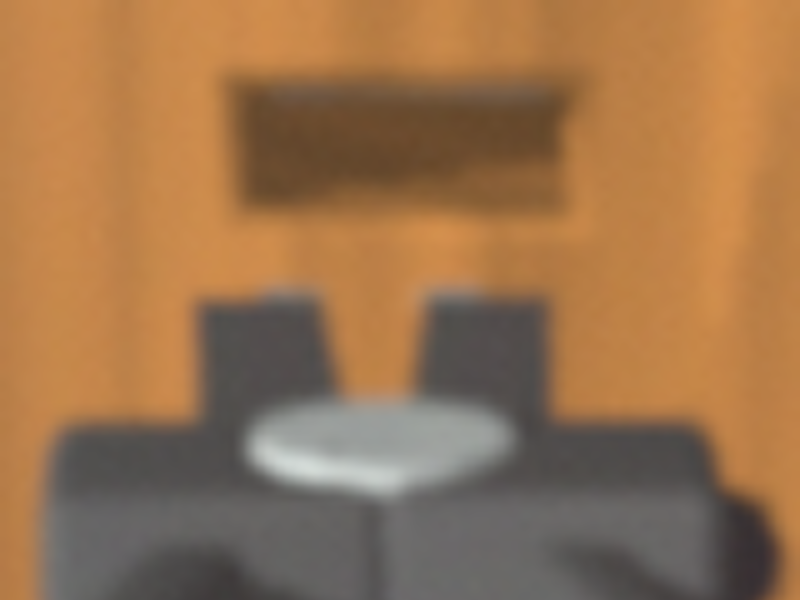

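```bash
python3 -c "
from h import *
s=state()
sl=toolpt('w27',275.5,189.3,s['tcp_pos'][2]-72,s); print('slot',sl,s['tcp_pos']+s['orientation']@sl)
print('jaw',toolpt('w27',272.5,204.8,299.5,s),'boss',toolpt('w27',235+38-.5,175+43,230,s))
print('slot ends',[toolpt('w27',235+a/10,175+b/10,s['tcp_pos'][2]-72,s) for a,b in ((235,143),(575,143),(405,78),(405,208))])
"
```

```text
slot [  0.1   -0.45 367.91] [ 521.63 -276.91   72.  ]
jaw [  0.36  -2.79 299.5 ] boss [  8.82  -2.03 230.  ]
slot ends [array([  0.08, -17.82, 367.91]), array([  0.12,  16.91, 367.91]), array([  6.81,  -0.46, 367.91]), array([ -6.68,  -0.45, 367.91])]
```

send_rows:
  motion:
    - [[0.42,0.0025,0.0023,0.005,0],[0.42,0,0,0.012,0],[0.42,0,0,0.015,0],[0.42,0,0,0.013,0],[0.42,0,0,0.007,0],[0.42,0,0,0,0],[0.42,0,0,0,0],[0.42,0,0,0,0]]

```text
time: 30.6
tcp_pos: [524.4, -278.9, 388.0]
orientation: [[0.927, 0.374, 0.002], [0.374, -0.927, -0.001], [0.001, 0.001, -1.0]]
wrist_force: [0.2, -0.4, -1.3]
width: 0.71
```

```bash
python3 -c "
from h import *
look(28,(165,265,225,325),(140,210,245,315))"
```

```text
30.7 [ 524.4  -278.83  388.15] [-0.36  0.21 -2.78] [ 0.03 -0.   -0.01] 60.29298788655178
```

View pics/c28.png

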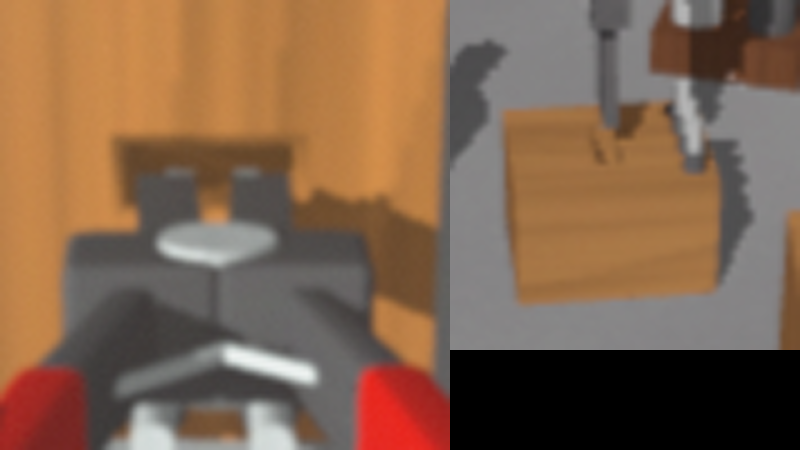

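```bash
python3 -c "
from h import *
s=state(); z=s['tcp_pos'][2]
c=lambda x,y:(225+x/4.5-.4,165+y/4.5-.4)
print([toolpt('w28',*c(a,b),z-72,s) for a,b in ((117,173),(298,173),(207,140),(207,206))])
print('jaw',toolpt('w28',*c(215,173),299.5,s))
"
```

```text
[array([ -1.92, -21.49, 316.15]), array([ -1.9 ,  13.74, 316.15]), array([  4.65,  -3.95, 316.15]), array([ -8.54,  -4.  , 316.15])]
jaw [  2.01  -2.25 299.5 ]
```

send_rows:
  motion:
    - [[0.42,-0.0009,-0.0016,0,0],[0.42,0,0,0.004,0],[0.42,0,0,0.004,0],[0.42,0,0,0.004,0],[0.42,0,0,0,0],[0.42,0,0,0,0]]

```text
time: 31.3
tcp_pos: [522.9, -277.6, 374.7]
orientation: [[0.927, 0.374, -0.001], [0.374, -0.927, 0.001], [-0.0, -0.001, -1.0]]
wrist_force: [0.1, 0.2, -2.3]
width: 0.703
```

```bash
python3 -c "
from h import *
look(29,(165,265,225,325),(140,210,245,315))"
```

```text
31.4 [ 522.93 -277.65  375.2 ] [-0.36 -1.17 -1.74] [-0.    0.    0.08] 60.48091272186889
```

View pics/c29.png

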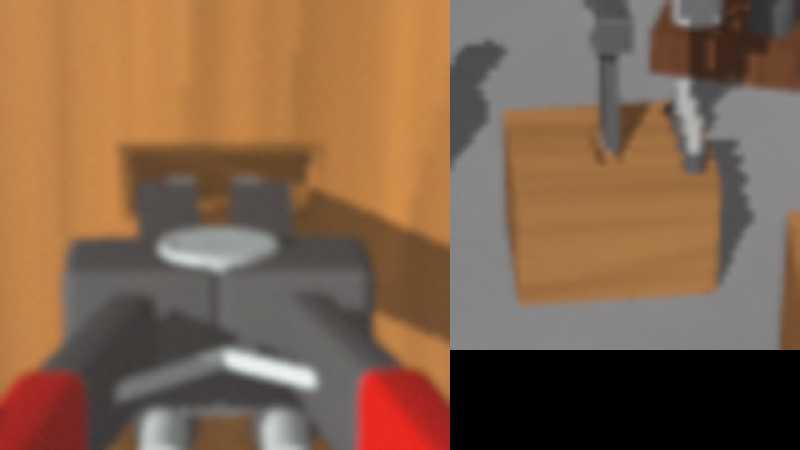

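send_rows:
  motion:
    - [[0.42,0,0.0005,0.003,0],[0.42,0,0,0.003,0],[0.42,0,0,0.003,0],[0.42,0,0,0.003,0],[0.42,0,0,0,0]]

```text
time: 31.9
tcp_pos: [523.0, -278.0, 362.2]
orientation: [[0.927, 0.374, -0.001], [0.374, -0.927, 0.001], [-0.001, -0.001, -1.0]]
wrist_force: [-0.5, 1.0, -1.9]
width: 0.712
```

send_rows:
  motion:
    - [[0.42,0,0,0.004,0],[0.42,0,0,0.005,0],[0.42,0,0,0.005,0],[0.42,0,0,0.004,0],[0.42,0,0,0,0]]

```text
time: 32.4
tcp_pos: [522.9, -278.0, 343.9]
orientation: [[0.927, 0.374, -0.002], [0.374, -0.927, 0.001], [-0.001, -0.002, -1.0]]
wrist_force: [0.3, 0.0, -1.5]
width: 0.708
```

```bash
python3 -c "
from h import *
look(30,(165,265,225,325),(140,210,245,315))"
```

```text
32.5 [ 523.06 -278.07  344.89] [-0.93  0.53 -2.6 ] [ 0.01 -0.02  0.06] 60.23848705494507
```

View pics/c30.png

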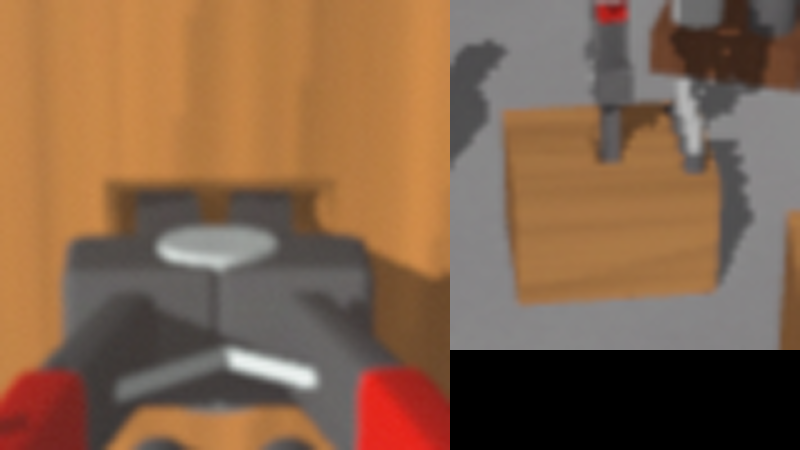

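Jaws are in the slot, centred, no contact force. Lowering until the boss rests.

send_rows:
  motion:
    - [[0.42,0,0,0.005,0],[0.42,0,0,0.005,0],[0.42,0,0,0.005,0],[0.42,0,0,0.005,0],[0.42,0,0,0.004,0],[0.42,0,0,0,0]]

```text
time: 33.1
tcp_pos: [522.9, -278.0, 319.9]
orientation: [[0.927, 0.374, -0.002], [0.374, -0.927, 0.001], [-0.001, -0.002, -1.0]]
wrist_force: [0.9, -0.4, -2.5]
width: 0.709
```

send_rows:
  motion:
    - [[0.42,0,0,0.003,0],[0.42,0,0,0.002,0],[0.42,0,0,0.002,0],[0.42,0,0,0,0]]

```text
time: 33.5
tcp_pos: [523.0, -278.0, 313.7]
orientation: [[0.927, 0.374, -0.0], [0.374, -0.927, 0.0], [-0.0, -0.001, -1.0]]
wrist_force: [0.5, -0.5, -1.9]
width: 0.709
```

send_rows:
  motion:
    - [[0.42,0,0,0.002,0],[0.42,0,0,0.002,0],[0.42,0,0,0,0]]

```text
time: 33.8
tcp_pos: [523.1, -278.1, 310.4]
orientation: [[0.927, 0.374, 0.001], [0.374, -0.927, -0.0], [0.0, 0.0, -1.0]]
wrist_force: [-0.0, 0.2, -1.4]
width: 0.714
```

send_rows:
  motion:
    - [[0.42,0,0,0.002,0],[0.42,0,0,0,0],[0.42,0,0,0,0]]

```text
time: 34.1
tcp_pos: [523.3, -278.1, 310.1]
orientation: [[0.927, 0.374, 0.003], [0.374, -0.927, -0.001], [0.002, 0.002, -1.0]]
wrist_force: [-1.0, 0.7, 5.7]
width: 0.71
```

```bash
python3 -c "
from h import *
look(31,(165,265,225,325),(110,210,235,335))"
```

```text
34.2 [ 523.3  -278.11  310.05] [-1.28  0.84  5.25] [0.2  0.19 0.01] 60.41292843940869
```

View pics/c31.png

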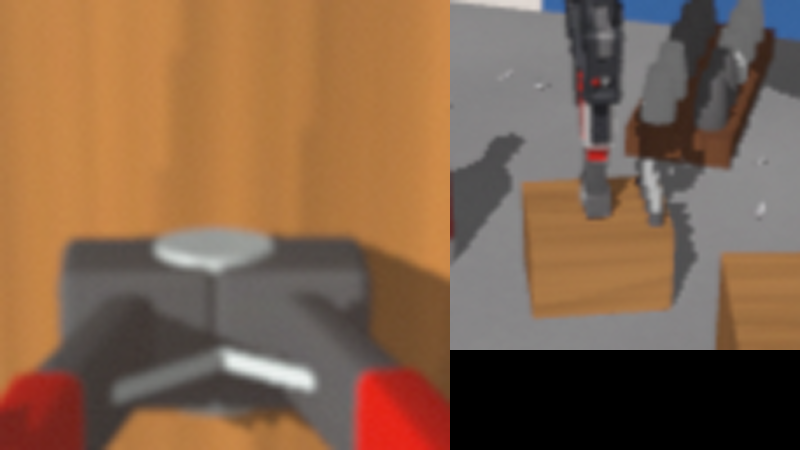

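send_rows:
  motion:
    - [[0.5,0,0,0,0],[0.58,0,0,0,0],[0.66,0,0,0,0],[0.75,0,0,0,0],[0.85,0,0,0,0],[1,0,0,0,0],[1,0,0,0,0],[1,0,0,0,0],[1,0,0,0,0]]

```text
time: 35.1
tcp_pos: [523.1, -278.1, 308.1]
orientation: [[0.927, 0.374, 0.0], [0.374, -0.927, 0.0], [0.0, 0.0, -1.0]]
wrist_force: [0.1, -0.0, -0.5]
width: 0.999
```

```bash
python3 -c "
from h import *
look(32,(120,380,130,420),(110,210,235,335))"
```

```text
35.2 [ 523.08 -278.07  308.1 ] [-0.27 -0.02 -0.21] [ 0.02  0.02 -0.  ] 85.2492146426571
```

View pics/c32.png

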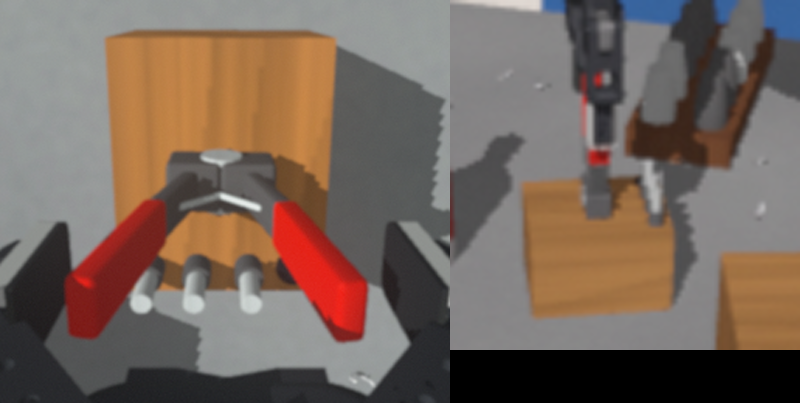

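send_rows:
  motion:
    - [[1,0,-0.0025,0,0],[1,0,0,-0.005,0],[1,0,0,-0.01,0],[1,0,0,-0.02,0],[1,0,0,-0.03,0],[1,0,0,-0.04,0],[1,0,0,-0.04,0],[1,0,0,0,0],[1,0,0,0,0]]

```text
time: 36.1
tcp_pos: [522.0, -275.6, 455.8]
orientation: [[0.927, 0.374, 0.004], [0.374, -0.927, -0.003], [0.003, 0.004, -1.0]]
wrist_force: [0.7, -0.3, -0.6]
width: 0.996
```

```bash
python3 -c "
from h import *
look(33,(120,270,205,355),(110,210,235,335)); snap('top','t33')
im=cv2.imread('pics/t33.png'); cv2.imwrite('pics/t33.png',im)"
```

```text
36.2 [ 522.04 -275.71  452.09] [0.56 0.11 0.04] [-0.04  0.02 -0.04] 85.02315843148651
```

View pics/c33.png

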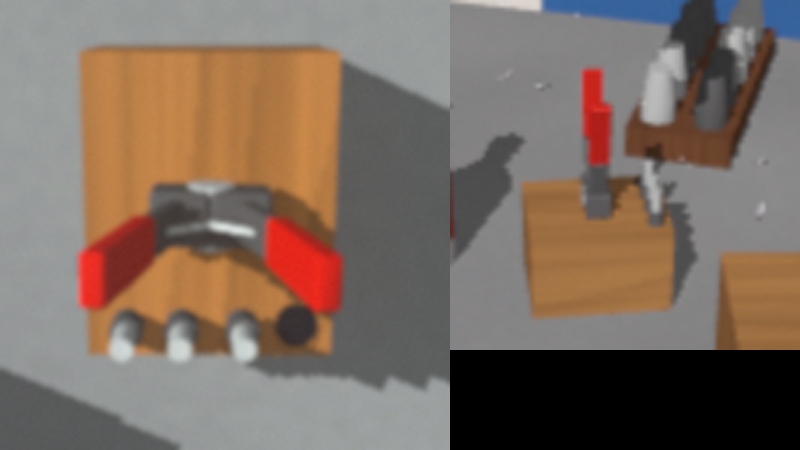

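View pics/t33.png

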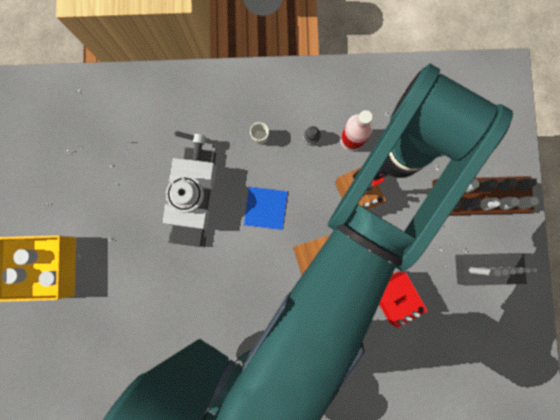

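```bash
python3 -c "
from h import *
c=lambda f,x,y:(f,205+x/3-.4,120+y/3-.4)
S=lambda x,y:('s33',235+(x-450)/3.5-.4,110+y/3.5-.4)
L=c('w33',92,278);R=c('w33',330,283)
a,e1=tri(L,S(600,104)); b,e2=tri(R,S(592,70)); print(a,e1,b,e2,(a+b)/2)
print('z174',(onz(*L,174)+onz(*R,174))/2,'boss',(onz(*c('w33',152,215),84)+onz(*c('w33',270,215),84))/2)
im=cv2.imread('pics/t33.png')[160:225,150:215]; cv2.imwrite('pics/t33c.png',cv2.resize(im,(600,600),interpolation=cv2.INTER_CUBIC))
im=cv2.imread('pics/s33.png')[225:305,170:270]; cv2.imwrite('pics/s33c.png',cv2.resize(im,(750,600),interpolation=cv2.INTER_CUBIC))
"
```

```text
[ 510.82 -248.35  175.88] [0.2, 0.2] [ 532.19 -305.99  173.77] [0.1, 0.1] [ 521.5  -277.17  174.82]
z174 [ 521.4  -277.08  174.  ] boss [ 521.13 -277.33   84.  ]
```

View pics/t33c.png

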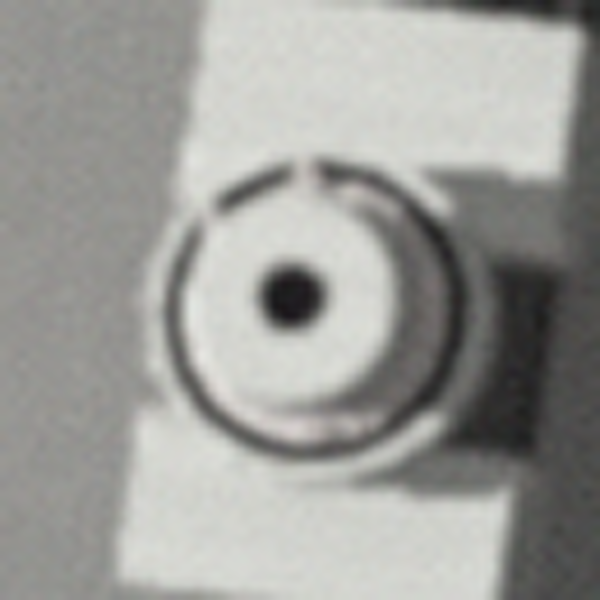

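View pics/s33c.png

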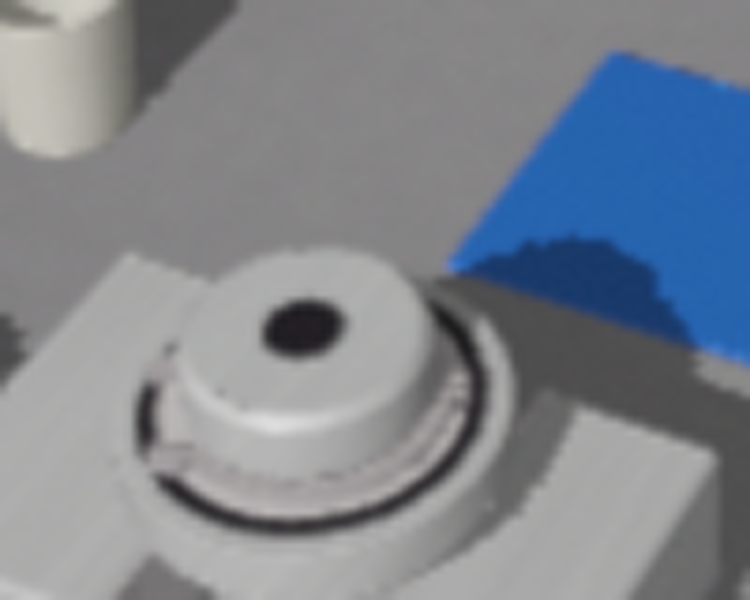

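Pliers stand as at the start (handle midpoint (521.5, −277.2, ~155) vs block centre (521, −277)). One last unobstructed look at the ring.

send_rows:
  motion:
    - [[1,0.008,-0.02,0,0],[1,0.016,-0.038,0,0],[1,0.016,-0.038,0,0],[1,0.016,-0.038,0,0],[1,0.016,-0.038,0,0],[1,0.016,-0.038,0,0],[1,0.016,-0.038,0,0],[1,0.016,-0.038,0,0],[1,0.016,-0.038,0,0],[1,0.016,-0.038,0,0],[1,0.012,-0.03,0,0],[1,0.006,-0.014,0,0]]

```text
time: 37.45
tcp_pos: [527.4, 166.9, 451.1]
orientation: [[0.926, 0.377, -0.004], [0.377, -0.926, -0.0], [-0.003, -0.001, -1.0]]
wrist_force: [0.4, 0.0, 0.4]
width: 0.997
```

send_rows:
  motion:
    - [[1,0,0,0,0],[1,0,0,0,0],[1,0,0,0,0]]

```text
time: 37.75
tcp_pos: [528.0, 162.9, 452.9]
orientation: [[0.928, 0.372, -0.0], [0.372, -0.928, -0.001], [-0.001, 0.001, -1.0]]
wrist_force: [-0.3, 0.1, 0.7]
width: 1.0
```

```bash
python3 -c "
from h import *
snap('wrist','w34'); s=state(); print(s['tcp_pos'])
c=proj('w34',[518.2,183.3,110])[0]; print(c); x,y=int(c[0]),int(c[1])
im=cv2.imread('pics/w34.png')[y-60:y+60,x-70:x+70]; im=cv2.resize(im,None,fx=5,fy=5,interpolation=cv2.INTER_CUBIC)
a=np.linspace(0,2*np.pi,150)
for r,z,col in ((33.5,113.5,(0,255,0)),(30,131,(0,0,255))):
    q=(proj('w34',np.c_[518.2+r*np.cos(a),183.6+r*np.sin(a),np.full(150,z)])-[x-70,y-60]+.5)*5
    cv2.polylines(im,[q.astype(np.int32)],True,col,1)
cv2.imwrite('pics/w34c.png',im)
"
```

```text
[528.05 162.88 453.04]
[251.3  195.95]
```

View pics/w34c.png

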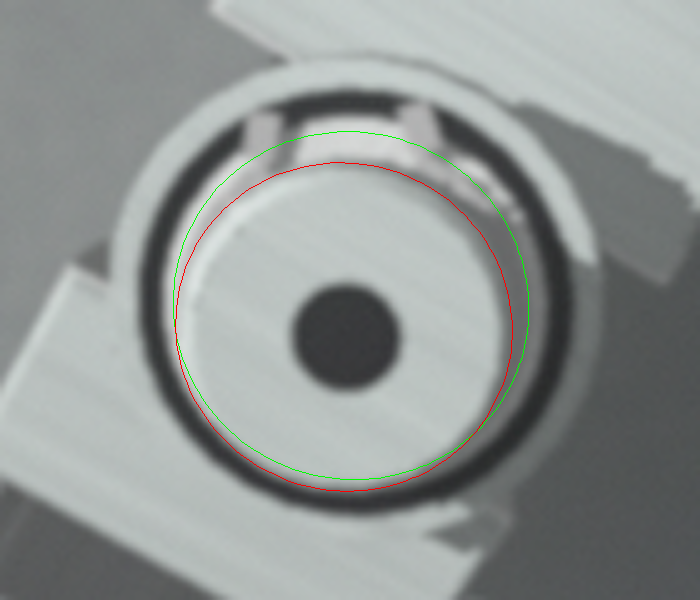

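```bash
python3 -c "
from h import *
print(sign_off())"
```

```text
the job is handed in; nothing more can be done
None
```

The ring is fitted in the spindle's groove against the bearing, and the pliers are back upright in the slot of the smaller wooden block. I handed the job in at about 38 s of the 72 s allowed. The system reports no verdict, so what follows is from my own checks.

- **Fitting:** I spread the ring to an estimated 0.115–0.13 rad and lowered it over the spindle with no sign of rubbing. It rested on the bearing at about 7–9 N, with the bearing face about 109 mm above the bench. I then let it close and drew the jaws out without the ring moving.
- **Ring, last check:** The final wrist picture shows it flat on the bearing around the spindle, with the lug ends about 23.5 mm apart, which fits a closed ring. Part of the ring was hidden behind the spindle, so I judged centring by eye rather than measuring it.
- **Pliers, last check:** The handle midpoint is at (521.5, −277.2) and about 155 mm high, within 1 mm of the jaw-slot centre. The gripper is open and clear of everything.
- **Bottle, cup and chuck:** They look unmoved in the last top view. I never came near them.
- **Disagreements:**
  - The camera put the spread a little lower than the handle opening did, about 0.115 against 0.13 rad.
  - The pictures alone put the bearing face at about 106 mm, where the contact and the spindle top gave about 109 mm.
  - The pliers tilted a few degrees while I squeezed them; I corrected this by shifting the tool sideways.

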